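# Change the batch in the drying cabinet

### The job

Swing the drying cabinet's door wide open by its handle, take out the dry cup (orange handle) and stand it upright on the grey soldering block, and stand every wet cup (blue handle) from the drip stand upright on the cabinet's floor. When all that is done, shut the door fully, then press the green start button fully down and let it go. Leave the other things on the bench where they are.

Things in the scene. Friction and masses are not known exactly. Their poses are not given: they have to be found in the camera images.
- cup1: steel dipping cup of small castings, 56 mm diameter, 70 mm high, 0.16 kg, full to near the rim. Origin: centre of underside, z up. D handle on its -x side: upright blue grip bar, 12 mm wide (y), 14 deep (x), 18 to 62 mm above the underside, centre 56 mm from the cup's axis; thin arms join it to the cup (21 mm gap). Wet: starts on the drip stand; 2 or 3 of cup1-3 are present
- cup2: steel dipping cup of small castings, 56 mm diameter, 70 mm high, 0.16 kg, full to near the rim. Origin: centre of underside, z up. D handle on its -x side: upright blue grip bar, 12 mm wide (y), 14 deep (x), 18 to 62 mm above the underside, centre 56 mm from the cup's axis; thin arms join it to the cup (21 mm gap). Wet: starts on the drip stand; 2 or 3 of cup1-3 are present
- cup3: steel dipping cup of small castings, 56 mm diameter, 70 mm high, 0.16 kg, full to near the rim. Origin: centre of underside, z up. D handle on its -x side: upright blue grip bar, 12 mm wide (y), 14 deep (x), 18 to 62 mm above the underside, centre 56 mm from the cup's axis; thin arms join it to the cup (21 mm gap). Wet: starts on the drip stand; 2 or 3 of cup1-3 are present
- dry_cup: steel dipping cup of small castings, 56 mm diameter, 70 mm high, 0.16 kg, full to near the rim. Origin: centre of underside, z up. D handle on its -x side: upright orange grip bar, 12 mm wide (y), 14 deep (x), 18 to 62 mm above the underside, centre 56 mm from the cup's axis; thin arms join it to the cup (21 mm gap). Dry: starts in the cabinet, handle to the door
- cabinet: fixed drying cabinet, clear acrylic with aluminium edges, 220 mm deep (x), 320 wide (y), 280 high; 8 mm walls and roof, 30 mm plinth. Origin: centre of this chamber's footprint at bench level; front faces -x (to the robot). Inside: x -110 (open front) to 102, y -152 to 152, z 30 to 272. Blue blower housing on its right: x -110 to 80, y -261 to -161, 230 high
- chamber (a point): centre of the chamber's floor, 30 mm above the bench; axes as the cabinet's (x into the cabinet, y left)
- door (a joint): angle of the cabinet's clear front door, rad: 0 shut, grows as it opens towards the robot and to the left, stop at 2.0. Upright hinge at the left front edge. Door 320 mm wide, 12 thick, 31 to 279 mm above the bench; shut, its inner face is the cabinet's plane x = -110. 0.7 kg, no latch, slight friction: it stays where it is left
- door_hinge (a point): point on the hinge axis, at the door's outer face, 155 mm above the bench (cabinet frame x -122, y +160)
- door_handle (a point): point on the axis of the door's upright round steel bar handle, 12 mm diameter; the point is 245 mm above the bench, the bar runs from 144 to 266 mm. It is 292 mm from the hinge axis measured along the door, and 40 mm off the outer face (34 mm clear gap); moves with the door
- start (a joint): travel of the green start button, m: 0 up, 0.006 fully down; sprung, fully down takes about 5 N, comes up again by itself
- start_top (a point): centre of the top of the green round start button (32 mm diameter), facing up, on top of the blower housing about 0.25 m above the bench; pressed straight down
- stand: steel drip stand on four feet, 150 mm (x) by 320 mm (y), fixed. Origin: centre of its footprint at bench level; its -x side faces the robot. Its plate, on which the wet cups stand, is 40 mm above the bench, with a rim up to 52 mm all round
- block: grey square soldering block, 120 by 120 mm, top 24 mm above the bench, on a pale 155 mm square heatproof board 6 mm thick; fixed. Origin: centre of its footprint at bench level
- tray1: bystander: blue plastic tray 90 by 120 mm, 22 mm high, near the robot on the right; origin: centre of underside
- bowl: bystander: white porcelain bowl, 68 mm diameter, 32 mm high; origin: centre of underside
- nozzle: bystander: upright brass burner nozzle, 32 mm diameter, 58 mm high; origin: centre of underside

How it is judged:
On the way, in this order (a step that is already met when the one before it is completed fails the run):
1. the door is drawn open by its handle (past 0.3 rad with the fingers on the handle bar) (value of joint door above 0.3 rad and contact force between the fingers and door_c3 above 0.2 N), for 0.1 s.
2. the cabinet door is swung open (1.1 rad or more) (value of joint door above 1.1 rad), for 0.2 s.
3. the dry cup stands on the soldering block and every wet cup stands in the cabinet (x of cup1 in the frame of cabinet between -0.085 and 0.08 m and y of cup1 in the frame of cabinet between -0.13 and 0.13 m and z of cup1 in the frame of cabinet between 0.02 and 0.045 m and angle between each of cup1, cup2, cup3, dry_cup's own z axis and vertical below 0.2 rad and x of cup2 in the frame of cabinet between -0.085 and 0.08 m and y of cup2 in the frame of cabinet between -0.13 and 0.13 m and z of cup2 in the frame of cabinet between 0.02 and 0.045 m and x of cup3 in the frame of cabinet between -0.085 and 0.08 m and y of cup3 in the frame of cabinet between -0.13 and 0.13 m and z of cup3 in the frame of cabinet between 0.02 and 0.045 m and x of dry_cup in the frame of block between -0.06 and 0.06 m and y of dry_cup in the frame of block between -0.06 and 0.06 m and z of dry_cup in the frame of block between 0.015 and 0.034 m), for 0.3 s.
4. the door is shut with the cups in place (all of step 3 and value of joint door below 0.04 rad), for 0.2 s.
5. the start button is pressed down with the door shut (value of joint start above 0.0045 m and value of joint door below 0.04 rad), for 0.05 s.
At the end, for the whole second after the job is handed in: Door shut (below 0.04 rad), start button up again after its press; every wet cup present stands upright (within 0.2 rad) on the cabinet's floor, well inside the closed door; the dry cup stands upright on the soldering block, its axis over the block's top; all at rest (all of step 4 and value of joint start below 0.002 m and linear speed of each of cup1, cup2, cup3, dry_cup below 0.02 m/s); the robot touches nothing.
It fails at once if another thing on the bench is disturbed (moved more than 3 cm) (distance of any of tray1, bowl, nozzle from where it was at the start of the episode above 0.03 m).
Of cup1, cup2, cup3 only 2 to 3 are there at a start; the rules pass over those that are not, and their reading is None.
At some moment in a run one of cup1, cup2, cup3, dry_cup may be knocked a few centimetres aside while the robot is not near it.
It also fails if it takes over 210 s, if anything falls off the work surface, if the arm or the gripper's body presses on something with over 40 N, if the wrist force passes 120 N, or if a joint passes its speed limit or range.

### The arm

A 6-joint arm with a two-finger parallel gripper is mounted at the origin on the work surface. World frame = base frame: x ahead of the robot, y to its left, z up, the work surface at z = 0. Lengths are in m, angles in rad, forces in N, time in s.
With the tool pointing down it reaches from about 0.25 to 0.725 m from the base axis. Payload 4 kg.
Tool frame: the origin (TCP) lies midway between the tips of the shut fingers; the grasp point (between the pads) lies bot.pinch_z behind it (bot.pinch_z is the distance from the TCP to the grasp point, in m); z points along the fingers, y is the line along which they close (so a half turn about z gives the same grasp; the last joint's range is limited). The gripper opens to 85 mm and grips with 20 to 120 N. Pads are 22 mm wide; open, the fingers measure 114 mm over their backs; the gripper's body (76 mm by 85 mm) begins 54 mm behind the grasp point. The pads swing forward as they close: fully open they stand 13 mm farther back than shut.
Start: joints at [-1.332, 0.241, 0.005, 1.335, 0, 1.571], TCP at [0.118, -0.486, 0.231] pointing down, gripper open.
Joint ranges: [-2.72, 2.72], [-1.05, 1.87], [-1.09, 1.28], [-1.99, 2.15], [-1.42, 1.44], [-3.14, 3.14]. Speed limits (rad/s): [2.79, 2.79, 3.14, 3.14, 3.14, 3.14].

### API

Orientations are given as a unit quaternion [x, y, z, w].
In Python, from workcell import bot gives the robot as it stands.
- The arm moves only by the shell command python3 jog.py 'ROWS'. ROWS is a JSON list of rows, 1 to 10 of them, each of 7 numbers: a rotation vector rx, ry, rz in rad, then dx, dy, dz in m, then the finger opening in m; each row is the pose to reach, as a shift and turn from the pose commanded when the command began, along the tool's axes at that moment; what a row does not reach only later rows make up. A row lasts 1/8 s, in which the tool goes at most 0.0625 m and 0.188 rad, less where a joint would pass 70% of its speed; a pose out of reach is approached as far as the arm can. The fingers move at their own pace and stop on an object; the grip force is fixed at half the most. Time passes only in rows, so rows that do not move let the fingers close. It prints the time, the measured TCP pose, the force, the opening and the grip force at its end.
- bot.get_obs(): the state, without advancing time (a new reading comes with each control period).
- bot.camera(name): name is "side" or "top" or "wrist"; returns the picture (400x640x3 uint8, red, green, blue); there is no depth.
- bot.calibration(name): a dict with "mtx" (3x3 intrinsics, pixels), "R" (3x3) and "t" (3): a world point X has camera coordinates R X + t. Camera axes: x right, y down, z forward; pixel columns grow to the right and rows downward; lengths in m; the calibration is good to about 2 mm. The wrist camera is an equidistant fisheye: a pixel r from the principal point sees the ray r / f radians off the axis. A picture is of the moment at which its call begins: read the wrist's pose just before it. calibration takes no time and is no camera call; for the wrist camera it gives the pose at the moment of the call.
- bot.job_done(): hands the job in; it is judged then, once.
The state is a dict: "clock": time; "joint_pos": joint angles; "joint_vel": joint speeds; "tau": joint torques, N m; "eef_pos": TCP position; "tool_rot": TCP orientation; "ft_force": force on the tool from outside, world axes, zero at the start; "ft_torque": the same for the moment, N m; "grip_width": finger opening in m; "grasp_force": force on a finger pad.
Only numpy, scipy, OpenCV 4.12 (cv2) and the standard library are available. Lean on these libraries where they do the work, as an engineer would, in place of code of your own. Each camera call takes 0.05 s, during which the arm holds its last target. There are 200 camera calls.

## Working session

There is one attempt and no reset: what is moved stays moved. The work goes in short steps, Python scripts to look and compute and a shell command to move; the robot and the scene stay as the last step left them, time stands still between calls to the robot, and variables do not carry over. Pictures are saved under pics/ and viewed, at most 14 in all, crops included, and the job is handed in when it is done.

```bash
ls; mkdir -p pics
python3 - <<'E'
from workcell import bot
import cv2,numpy as np
np.set_printoptions(precision=4,suppress=True)
for n in ["side","top","wrist"]:
    c=bot.calibration(n); print(n,c)
    cv2.imwrite(f"pics/{n}0.png",bot.camera(n)[:,:,::-1])
print(bot.pinch_z); print(bot.get_obs())
E
```

```text
jog.py
pics
workcell.py
side {'mtx': array([[402.2605,   0.    , 322.1053],
       [  0.    , 402.2605, 193.8278],
       [  0.    ,   0.    ,   1.    ]]), 'R': array([[-0.9708, -0.2399,  0.008 ],
       [-0.1411,  0.5433, -0.8276],
       [ 0.1941, -0.8045, -0.5613]]), 't': array([0.5283, 0.234 , 0.9233])}
top {'mtx': array([[437.7739,   0.    , 316.683 ],
       [  0.    , 437.7739, 203.2326],
       [  0.    ,   0.    ,   1.    ]]), 'R': array([[-0.0184, -0.9995,  0.0267],
       [-0.9922,  0.0149, -0.1241],
       [ 0.1236, -0.0288, -0.9919]]), 't': array([-0.0688,  0.5609,  1.2078])}
wrist {'mtx': array([[309.7069,   0.    , 322.1806],
       [  0.    , 309.7069, 196.599 ],
       [  0.    ,   0.    ,   1.    ]]), 'R': array([[ 0.2369, -0.9715, -0.002 ],
       [-0.9183, -0.2246,  0.3259],
       [-0.3171, -0.0753, -0.9454]]), 't': array([-0.4987, -0.0413,  0.3816])}
0.0187
{'clock': 0.15, 'joint_pos': array([-1.332 ,  0.2412,  0.0041,  1.3352, -0.    ,  1.5708]), 'joint_vel': array([ 0.0003, -0.0025,  0.0025, -0.0003, -0.0005,  0.0016]), 'tau': array([  0.0005, -37.2635,  25.2639,   0.0124,   0.0001,   0.    ]), 'eef_pos': array([ 0.1182, -0.4854,  0.2306]), 'tool_rot': array([ 0.9929,  0.1191, -0.0001, -0.0008]), 'ft_force': array([-0.0662, -1.0979,  0.3987]), 'ft_torque': array([-0.0123, -0.0192, -0.0089]), 'grasp_force': 0.0, 'grip_width': 0.08524600081863187}
```

View pics/top0.png

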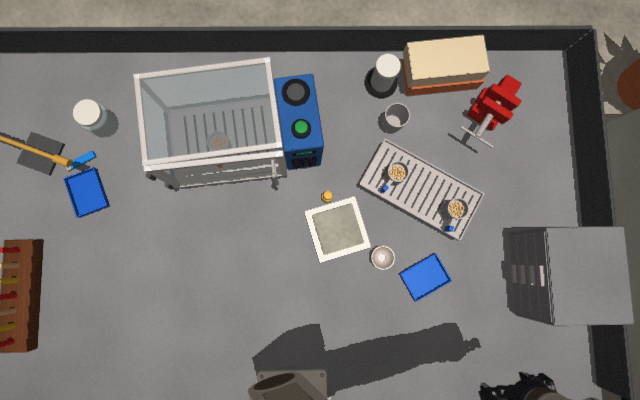

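View pics/side0.png

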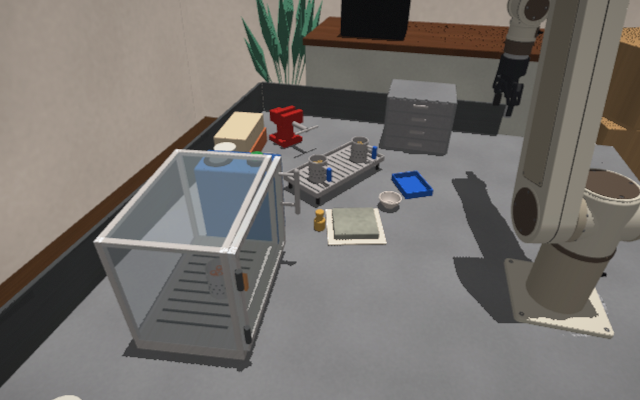

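The top view shows the cabinet at px (135–320, 60–190), with the green button at (301,127) and the dry cup near (217,142). The two wet cups are at (397,173) and (456,209), the block at (337,230), the nozzle at (327,197) and the bowl at (383,257). The side view shows the door handle bar at about (297,190).

```bash
cat > h.py <<'E'
from workcell import bot
import cv2,numpy as np
from scipy.spatial.transform import Rotation as Ro
np.set_printoptions(precision=4,suppress=True)
def ray(n,p,c=None):
    c=c or bot.calibration(n); K=c["mtx"]
    x=(p[0]-K[0,2])/K[0,0]; y=(p[1]-K[1,2])/K[1,1]
    if n=="wrist":
        r=np.hypot(x,y); s=np.sin(r)/max(r,1e-9); d=np.array([x*s,y*s,np.cos(r)])
    else: d=np.array([x,y,1.])
    d=c["R"].T@d; return -c["R"].T@c["t"], d/np.linalg.norm(d)
def plane(n,p,z,c=None):
    o,d=ray(n,p,c); return o+d*(z-o[2])/d[2]
def tri(*rays):
    A=sum(np.eye(3)-np.outer(d,d) for o,d in rays); b=sum((np.eye(3)-np.outer(d,d))@o for o,d in rays)
    X=np.linalg.solve(A,b); return X,max(np.linalg.norm((np.eye(3)-np.outer(d,d))@(X-o)) for o,d in rays)
def proj(n,X):
    c=bot.calibration(n);q=c["R"]@X+c["t"]; q=q/q[2]; return (c["mtx"]@q)[:2]
def blobs(im,lo,hi,amin=15):
    h=cv2.cvtColor(im,cv2.COLOR_RGB2HSV); m=cv2.inRange(h,np.array(lo),np.array(hi))
    k,l,s,c=cv2.connectedComponentsWithStats(m)
    return [(s[i].tolist(),c[i].round(1).tolist()) for i in range(1,k) if s[i,4]>=amin]
E
python3 - <<'E'
from h import *
for n in ["top","side"]:
    im=cv2.imread(f"pics/{n}0.png")[:,:,::-1]
    print(n,"blue",blobs(im,(105,150,60),(125,255,255)))
    print(n,"green",blobs(im,(50,120,60),(80,255,255)))
    print(n,"orange",blobs(im,(8,120,70),(24,255,255)))
t=cv2.imread("pics/top0.png");s=cv2.imread("pics/side0.png")
cv2.imwrite("pics/c1.png",cv2.resize(t[50:200,130:330],(800,600),interpolation=cv2.INTER_CUBIC))
cv2.imwrite("pics/c2.png",cv2.resize(s[135:360,90:390],(800,600),interpolation=cv2.INTER_CUBIC))
cv2.imwrite("pics/c3.png",cv2.resize(t[130:280,300:500],(800,600),interpolation=cv2.INTER_CUBIC))
E
```

```text
top blue [([274, 74, 50, 95, 2247], [299.2, 120.7]), ([64, 167, 46, 50, 1456], [86.0, 191.9]), ([381, 185, 7, 7, 27], [384.1, 188.3]), ([445, 226, 9, 5, 37], [448.9, 228.2]), ([399, 254, 52, 47, 1364], [425.1, 276.9])]
top green [([295, 120, 13, 14, 146], [300.8, 126.8]), ([296, 151, 16, 4, 30], [304.1, 152.7])]
top orange [([617, 58, 23, 52, 811], [630.1, 85.7]), ([402, 60, 83, 36, 681], [440.7, 85.9]), ([0, 135, 71, 32, 418], [38.2, 151.5]), ([390, 166, 15, 14, 68], [396.8, 172.2]), ([322, 191, 11, 11, 96], [326.7, 196.2]), ([450, 202, 14, 14, 85], [456.1, 208.6]), ([0, 240, 33, 112, 2846], [15.9, 294.9])]
side blue [([372, 146, 5, 13, 44], [373.8, 152.3]), ([327, 168, 4, 13, 50], [328.5, 174.2]), ([392, 171, 41, 28, 760], [411.5, 184.7])]
side green [([252, 151, 10, 3, 23], [256.6, 152.2])]
side orange [([304, 17, 204, 35, 3220], [427.0, 35.6]), ([597, 28, 43, 152, 2846], [625.0, 103.8]), ([531, 34, 12, 21, 139], [536.9, 45.0]), ([201, 117, 15, 5, 33], [208.2, 118.8]), ([179, 127, 23, 22, 105], [189.9, 136.8]), ([249, 128, 18, 24, 194], [259.4, 141.5]), ([107, 143, 68, 70, 282], [146.2, 173.9]), ([80, 181, 49, 51, 191], [104.2, 206.1]), ([314, 209, 11, 22, 188], [319.1, 220.4]), ([71, 220, 29, 23, 63], [83.7, 232.1]), ([21, 258, 22, 20, 41], [30.9, 267.3]), ([243, 274, 5, 17, 63], [245.0, 281.8])]
```

View pics/c1.png

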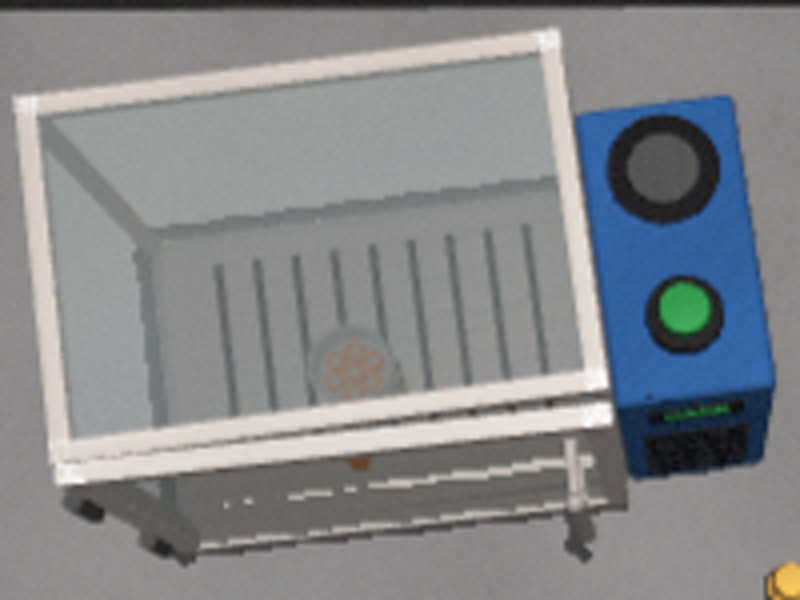

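View pics/c2.png

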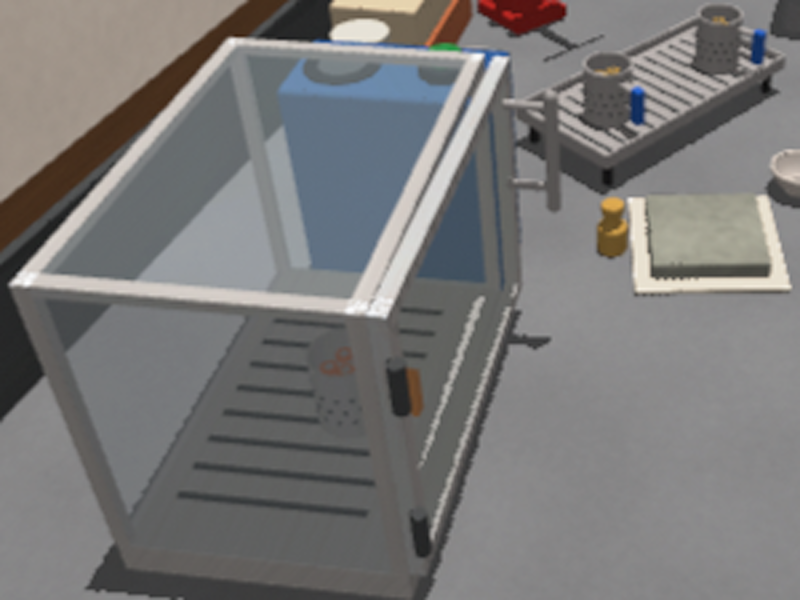

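View pics/c3.png

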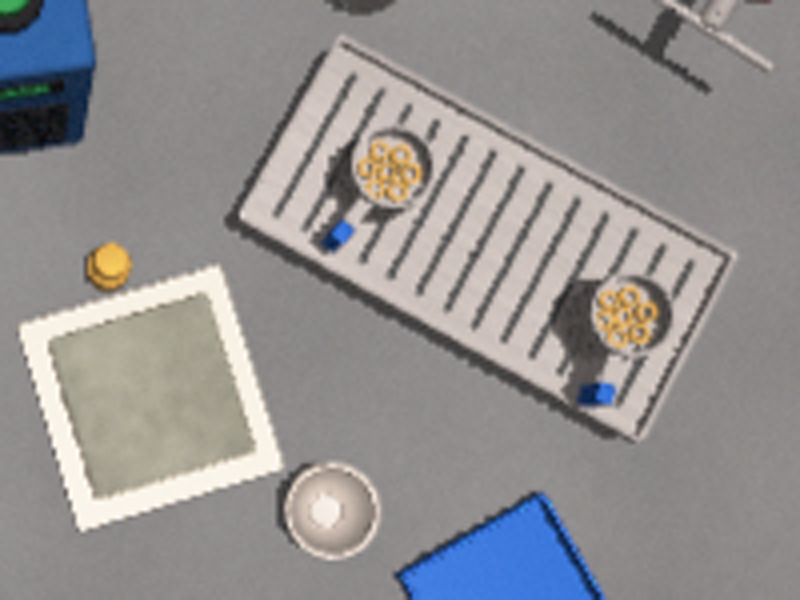

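The crops show the cabinet roof corners at c1 px (15,97), (560,32), (607,388) and (50,460). The handle bar ends are at c1 (571,442)/(577,512) and c2 (552,93)/(555,207). The cup rims, blue bars and block are clear in c3.

```bash
cat > m1.py <<'E'
from h import *
c1=lambda x,y:ray("top",(130+(x+.5)/4-.5,50+(y+.5)/4-.5))
c2=lambda x,y:ray("side",(90+(x+.5)/2.667-.5,135+(y+.5)/2.667-.5))
c3=lambda x,y:ray("top",(300+(x+.5)/4-.5,130+(y+.5)/4-.5))
def pl(r,z): return r[0]+r[1]*(z-r[0][2])/r[1][2]
print("roof TL..", [pl(c1(*p),.28)[:2] for p in [(15,97),(560,32),(607,388),(50,460)]])
print("door", [pl(c1(*p),.279)[:2] for p in [(55,482),(612,422)]])
for n,a,b in [("roofBL",(15,97),(12,281)),("roofBR",(560,32),(232,38)),("doorR",(612,425),(507,55)),
 ("bar top",(571,442),(552,93)),("bar bot",(577,512),(555,207)),("green",(685,307),(444,46))]:
    print(n,*tri(c1(*a),c2(*b)))
for n,a,b in [("cupA rim",(393,169),(608,64)),("cupB rim",(631,314),(720,15)),("A bar top",(341,231),(638,91)),("B bar top",(598,390),(759,33)),
  ("blk",(48,340),(770,262)),("blk",(208,290),(648,264)),("blk",(257,452),(655,195)),("blk",(92,498),(757,195)),
  ("nozzle",(112,257),(613,203)),("bowl",(332,508),(800,155))]:
    print(n,*tri(c3(*a),c2(*b)), pl(c3(*a),.11)[:2])
print("blk pl",[pl(c3(*p),.024)[:2] for p in [(48,340),(208,290),(257,452),(92,498)]])
print("stand pl",[pl(c3(*p),.052)[:2] for p in [(340,38),(735,255),(637,438),(238,218)]])
print("tray",[pl(c3(*p),.022)[:2] for p in [(540,495),(398,575)]])
print("dry rim",tri(c1(355,370),c2(338,345)), pl(c1(355,370),.1),"bar",tri(c1(357,460),c2(413,375)))
E
python3 m1.py
```

```text
roof TL.. [array([0.8405, 0.3521]), array([0.8787, 0.0341]), array([0.6623, 0.0081]), array([0.6239, 0.3252])]
door [array([0.6113, 0.3224]), array([0.6424, 0.0054])]
roofBL [0.8387 0.3509 0.2809] 0.001470695631095672
roofBR [0.8783 0.0338 0.2784] 0.0010653353225293443
doorR [0.6409 0.0055 0.2795] 0.00036595327673893637
bar top [0.6154 0.0268 0.2644] 0.01864089100433584
bar bot [0.6044 0.0331 0.1521] 0.009127004009581297
green [ 0.7168 -0.0377  0.2555] 0.0007821419032036988
cupA rim [ 0.6328 -0.2978  0.1086] 0.00013026595233106542 [ 0.6327 -0.2975]
cupB rim [ 0.5306 -0.4552  0.1077] 0.00108639104009908 [ 0.5315 -0.4543]
A bar top [ 0.5908 -0.2627  0.0996] 0.001574091478081052 [ 0.5907 -0.2606]
B bar top [ 0.4793 -0.4321  0.1013] 0.0020158690697489844 [ 0.4807 -0.429 ]
blk [ 0.4684 -0.0615  0.0585] 0.056489854156199615 [ 0.5201 -0.062 ]
blk [ 0.5672 -0.192  -0.086 ] 0.009476551476054503 [ 0.552  -0.1696]
blk [ 0.4993 -0.202   0.0129] 0.05370045962277818 [ 0.4434 -0.1991]
blk [ 0.424  -0.0886  0.1085] 0.008890932459762916 [ 0.4152 -0.0892]
nozzle [ 0.5809 -0.109   0.0569] 0.002064416064863939 [ 0.5752 -0.1058]
bowl [ 0.4048 -0.2587  0.0476] 0.0009095288846336048 [ 0.4057 -0.2476]
blk pl [array([ 0.5285, -0.0635]), array([ 0.5628, -0.1791]), array([ 0.4462, -0.2107]), array([ 0.4158, -0.0927])]
stand pl [array([ 0.74 , -0.276]), array([ 0.5787, -0.5519]), array([ 0.4504, -0.474 ]), array([ 0.6102, -0.1987])]
tray [array([ 0.4122, -0.4125]), array([ 0.3578, -0.3083])]
dry rim (array([0.7262, 0.1892, 0.102 ]), np.float64(0.003352674265506269)) [0.7234 0.1885 0.1   ] bar (array([0.6657, 0.1899, 0.0851]), np.float64(0.0015160977592382822))
```

```bash
cat >> h.py <<'E'
CAB=np.array([.7514,.1799,0]); TH=.120
Rz=lambda a:Ro.from_euler('z',a).as_matrix()
def cab(x,y,z): return CAB+Rz(TH)@np.array([x,y,z])
def tocab(X): return Rz(TH).T@(np.asarray(X)-CAB)
def toolR(phi,th):   # tool z at azimuth phi, th below horizontal, tool y to the left
    z=np.array([np.cos(th)*np.cos(phi),np.cos(th)*np.sin(phi),-np.sin(th)]); y=np.array([-np.sin(phi),np.cos(phi),0])
    return np.column_stack([np.cross(y,z),y,z])
def delta(R,g):      # R tool attitude, g wanted grasp point (world)
    o=bot.get_obs(); R0=Ro.from_quat(o["tool_rot"]).as_matrix()
    tcp=np.asarray(g)+R[:,2]*bot.pinch_z
    rv=Ro.from_matrix(R0.T@R).as_rotvec(); d=R0.T@(tcp-o["eef_pos"])
    print("rv",rv,"d",d,"rows",max(np.linalg.norm(rv)/.188,np.linalg.norm(d)/.0625).round(1))
def st():
    o=bot.get_obs();R=Ro.from_quat(o["tool_rot"]).as_matrix()
    print(o["clock"],"tcp",o["eef_pos"],"grasp",o["eef_pos"]-R[:,2]*bot.pinch_z,"z",R[:,2],"y",R[:,1],"j",o["joint_pos"],"w",o["grip_width"],o["ft_force"])
E
python3 - <<'E'
from h import *
for z in (.266,.144):
    X=cab(-.162,-.132,z); print(X,"c1",(proj("top",X)-[130,50])*4,"c2",(proj("side",X)-[90,135])*2.667)
print("hinge",cab(-.122,.16,.155)); delta(toolR(TH,np.pi/2),cab(-.162,-.132,.36))
st(); print("dry",tocab([.7235,.189,.1]),tocab([.666,.19,.08]))
E
```

```text
[0.6064 0.0295 0.266 ] c1 [570.7635 486.8324] c2 [538.3706  88.0491]
[0.6064 0.0295 0.144 ] c1 [584.4523 523.5015] c2 [543.1481 208.7419]
hinge [0.6111 0.3241 0.155 ]
rv [-0.0001 -0.0024 -3.0228] d [ 0.5961 -0.3849 -0.1101] rows 16.1
0.15 tcp [ 0.1182 -0.4854  0.2306] grasp [ 0.1182 -0.4854  0.2493] z [-0.0004  0.0015 -1.    ] y [ 0.2365 -0.9716 -0.0016] j [-1.332   0.2412  0.0041  1.3352 -0.      1.5708] w 0.08524600081863187 [-0.0662 -1.0979  0.3987]
dry [-0.0266  0.0124  0.1   ] [-0.0836  0.0203  0.08  ]
```

```bash
python3 jog.py '[[0,0,-1.5,0.3,-0.2,-0.12,0.085],[0,0,-1.5,0.3,-0.2,-0.12,0.085],[0,0,-1.5,0.3,-0.2,-0.12,0.085],[0,0,-1.5,0.3,-0.2,-0.12,0.085],[0,0,-1.5,0.3,-0.2,-0.12,0.085],[0,0,-1.5,0.3,-0.2,-0.12,0.085],[0,0,-1.5,0.3,-0.2,-0.12,0.085],[0,0,-1.5,0.3,-0.2,-0.12,0.085],[0,0,-1.5,0.3,-0.2,-0.12,0.085]]'; python3 -c "
from h import *
st();delta(toolR(TH,np.pi/2),cab(-.22,-.132,.36))"
```

```text
clock: 1.27
eef_pos: [0.3625, -0.2202, 0.3511]
tool_rot: [0.646, 0.764, -0.0, -0.0]
ft_force: [0.2, -0.2, -0.1]
grip_width: 0.085
grasp_force: 0.0
1.275 tcp [ 0.3625 -0.2202  0.3511] grasp [ 0.3625 -0.2202  0.3698] z [-0.0005  0.0003 -1.    ] y [ 0.9861  0.1659 -0.0005] j [-0.5458  0.0681  0.1067  1.61   -0.      0.8584] w 0.08501855111591931 [ 0.1905 -0.1815 -0.116 ]
rv [-0.0001 -0.0007 -1.5242] d [0.2084 0.224  0.0097] rows 8.1
```

```bash
python3 jog.py '[[0,0,-1.524,0.208,0.224,0.01,0.085],[0,0,-1.524,0.208,0.224,0.01,0.085],[0,0,-1.524,0.208,0.224,0.01,0.085],[0,0,-1.524,0.208,0.224,0.01,0.085],[0,0,-1.524,0.208,0.224,0.01,0.085],[0,0,-1.524,0.208,0.224,0.01,0.085],[0,0,-1.524,0.208,0.224,0.01,0.085],[0,0,-1.524,0.208,0.224,0.01,0.085],[0,0,-1.524,0.208,0.224,0.01,0.085],[0,0,-1.524,0.208,0.224,0.01,0.085]]'; python3 -c "
from h import *
st();c=bot.calibration('wrist');print(c);cv2.imwrite('pics/w1.png',bot.camera('wrist')[:,:,::-1])
import pickle;pickle.dump(c,open('w1.pkl','wb'))
def pw(X):
    q=c['R']@X+c['t'];r=np.arctan2(np.hypot(q[0],q[1]),q[2]);k=r*c['mtx'][0,0]/np.hypot(q[0],q[1]);return c['mtx'][:2,2]+q[:2]*k
print([pw(cab(-.162,-.132,z)) for z in (.266,.245,.144)])"
```

```text
clock: 2.52
eef_pos: [0.5484, 0.0217, 0.3411]
tool_rot: [-0.058, 0.998, 0.0, -0.0]
ft_force: [0.1, -0.0, 0.2]
grip_width: 0.0849
grasp_force: 0.0
2.525 tcp [0.5484 0.0217 0.3411] grasp [0.5484 0.0217 0.3598] z [-0.0004 -0.     -1.    ] y [-0.1167  0.9932  0.    ] j [ 0.0395  0.3291  0.4072  1.6493  0.     -0.0775] w 0.08492787479876096 [ 0.1142 -0.0184  0.1848]
{'mtx': array([[309.7069,   0.    , 322.1806],
       [  0.    , 309.7069, 196.599 ],
       [  0.    ,   0.    ,   1.    ]]), 'R': array([[-0.117 ,  0.9931,  0.0003],
       [ 0.9387,  0.1105,  0.3266],
       [ 0.3243,  0.0385, -0.9452]]), 't': array([ 0.0421, -0.5968,  0.3057])}
[array([322.7358, 271.8282]), array([322.6922, 259.0713]), array([322.5412, 215.6503])]
```

View pics/w1.png

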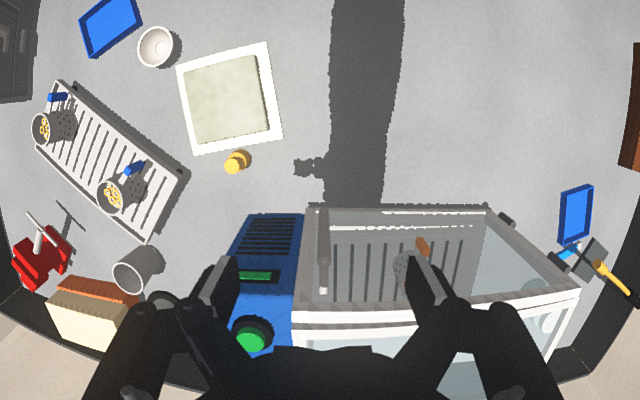

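The wrist view shows the bar running down from about (319,208), with the dry cup's orange handle at (421,247). I need a zoom on the bar ends.

```bash
python3 -c "
import cv2
a=cv2.imread('pics/w1.png')[195:315,280:360];b=cv2.imread('pics/side0.png')[155:245,265:325]
cv2.imwrite('pics/c4.png',cv2.hconcat([cv2.resize(a,(400,600),interpolation=cv2.INTER_CUBIC),cv2.resize(b,(400,600),interpolation=cv2.INTER_CUBIC)]))"
```

```text
(no output)
```

View pics/c4.png

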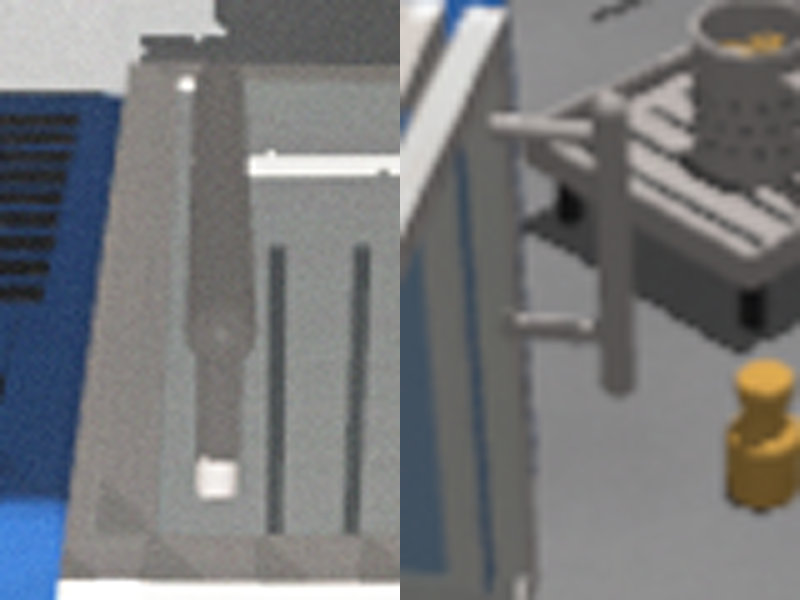

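```bash
python3 -c "
from h import *
import pickle
c=pickle.load(open('w1.pkl','rb'))
for a,b in [((324,260.6),(296.5,170)),((323.2,209.6),(297.6,212.4))]:
    X,e=tri(ray('wrist',a,c),ray('side',b));print(X,e,tocab(X))
print(plane('wrist',(324,260.6),.266,c))"
```

```text
[0.5965 0.0294 0.2629] 0.000583184926210178 [-0.1718 -0.1309  0.2629]
[0.5969 0.0291 0.1481] 0.00010897559319061511 [-0.1715 -0.1312  0.1481]
[0.5954 0.0292 0.266 ]
```

```bash
python3 -c "
from h import *
delta(toolR(TH+.0,np.pi/2),[.5965,.0293,.245])"
```

```text
rv [ 0.0001 -0.0002 -0.0024] d [-0.0486  0.0019  0.1149] rows 2.0
```

```bash
python3 jog.py '[[0,0,0,-0.0486,0.002,0,0.085],[0,0,0,-0.0486,0.002,0.04,0.085],[0,0,0,-0.0486,0.002,0.08,0.085],[0,0,0,-0.0486,0.002,0.115,0.085],[0,0,0,-0.0486,0.002,0.115,0.085],[0,0,0,-0.0486,0.002,0.115,0],[0,0,0,-0.0486,0.002,0.115,0],[0,0,0,-0.0486,0.002,0.115,0],[0,0,0,-0.0486,0.002,0.115,0],[0,0,0,-0.0486,0.002,0.115,0]]'; python3 -c "
from h import *
st()"
```

```text
clock: 3.82
eef_pos: [0.597, 0.0287, 0.2273]
tool_rot: [-0.06, 0.998, -0.001, 0.001]
ft_force: [0.0, -4.5, 4.4]
grip_width: 0.0103
grasp_force: 58.5
3.825 tcp [0.597  0.0287 0.2273] grasp [0.597  0.0287 0.246 ] z [ 0.0019 -0.0022 -1.    ] y [-0.1199  0.9928 -0.0024] j [ 0.0491  0.4383  0.2766  1.4073 -0.0023 -0.0711] w 0.010296831494730778 [ 0.026  -4.5089  4.4481]
```

```bash
cat >> h.py <<'E'
def swing(das):
    o=bot.get_obs();R0=Ro.from_quat(o["tool_rot"]).as_matrix();H=cab(-.122,.16,0);H[2]=o["eef_pos"][2]
    for a in das:
        p=H+Rz(-a)@(o["eef_pos"]-H); print(round(a,3),R0.T@(p-o["eef_pos"]))
E
python3 -c "
from h import *
swing(np.arange(1,11)*.12)"
```

```text
0.12 [ 0.0346  0.008  -0.0001]
0.24 [ 0.0679  0.0201 -0.0002]
0.36 [ 0.0996  0.0361 -0.0002]
0.48 [ 0.1291  0.0558 -0.0003]
0.6 [ 0.156   0.0789 -0.0004]
0.72 [ 0.18    0.105  -0.0005]
0.84 [ 0.2007  0.1338 -0.0006]
0.96 [ 0.2178  0.1649 -0.0007]
1.08 [ 0.2311  0.1978 -0.0008]
1.2 [ 0.2403  0.2321 -0.0009]
```

```bash
python3 jog.py '[[0,0,0.12,0.0346,0.008,0,0],[0,0,0.24,0.0679,0.0201,0,0],[0,0,0.36,0.0996,0.0361,0,0],[0,0,0.48,0.1291,0.0558,0,0],[0,0,0.6,0.156,0.0789,0,0],[0,0,0.72,0.18,0.105,0,0],[0,0,0.84,0.2007,0.1338,0,0],[0,0,0.96,0.2178,0.1649,0,0],[0,0,1.08,0.2311,0.1978,0,0],[0,0,1.2,0.2403,0.2321,0,0]]'; python3 -c "
from h import *
st();swing(np.arange(1,6)*.13)"
```

```text
clock: 5.08
eef_pos: [0.3282, 0.2316, 0.2273]
tool_rot: [0.515, 0.857, -0.0, -0.0]
ft_force: [1.6, -0.6, 2.4]
grip_width: 0.0099
grasp_force: 59.9
5.075 tcp [0.3282 0.2316 0.2273] grasp [0.3282 0.2316 0.246 ] z [-0.0006  0.0002 -1.    ] y [ 0.8834  0.4685 -0.0004] j [ 0.6141  0.0481 -0.234   1.2891  0.0005  1.6973] w 0.009903056132009555 [ 1.5542 -0.5753  2.3761]
0.13 [0.0376 0.0091 0.    ]
0.26 [0.0737 0.0229 0.    ]
0.39 [0.1077 0.0413 0.    ]
0.52 [0.139 0.064 0.   ]
0.65 [0.1671 0.0905 0.    ]
```

```bash
python3 jog.py '[[0,0,0.13,0.0376,0.0091,0,0],[0,0,0.26,0.0737,0.0229,0,0],[0,0,0.39,0.1077,0.0413,0,0],[0,0,0.52,0.139,0.064,0,0],[0,0,0.65,0.1671,0.0905,0,0],[0,0,0.65,0.1671,0.0905,0,0.04],[0,0,0.65,0.1671,0.0905,0,0.04],[0,0,0.65,0.1671,0.0905,-0.06,0.04],[0,0,0.65,0.1671,0.0905,-0.12,0.04]]'; python3 -c "
from h import *
st();cv2.imwrite('pics/t2.png',bot.camera('top')[:,:,::-1])
g=cab(-.20,.012,.2); delta(toolR(TH,np.pi/4),g)"
```

```text
clock: 6.2
eef_pos: [0.3297, 0.4195, 0.3468]
tool_rot: [0.761, 0.649, -0.002, 0.0]
ft_force: [2.0, 1.4, 0.5]
grip_width: 0.0401
grasp_force: 0.0
6.2 tcp [0.3297 0.4195 0.3468] grasp [0.3298 0.4195 0.3655] z [-0.0026 -0.0026 -1.    ] y [ 0.9875 -0.1577 -0.0022] j [0.9043 0.2996 0.3807 1.6555 0.0005 2.6335] w 0.04014024733270562 [1.9537 1.3942 0.5238]
rv [-0.708  -0.5465 -1.747 ] d [-0.2141  0.269   0.169 ] rows 10.4
```

View pics/t2.png

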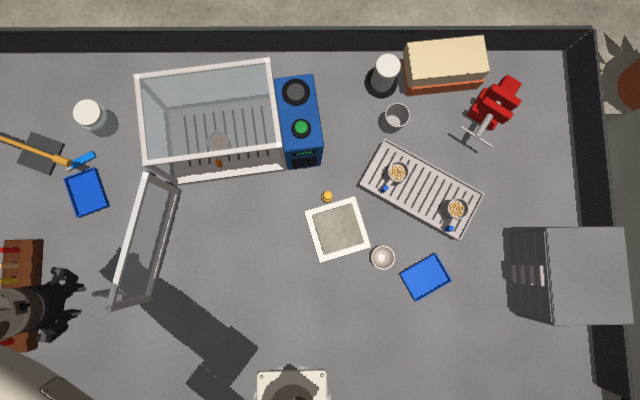

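The door is open to about 1.9 rad, and the dry cup's orange handle shows at (219,163).

```bash
python3 -c "
from h import *
delta(toolR(TH,np.pi/4),cab(-.25,.012,.36))
im=bot.camera('top');print('o',[b for b in blobs(im,(5,110,60),(24,255,255),5) if 130<b[1][0]<290])
im=bot.camera('side');print('o',[b for b in blobs(im,(5,110,60),(24,255,255),5) if 200<b[1][0]<300])"
```

```text
rv [-0.708  -0.5465 -1.747 ] d [-0.226   0.2218  0.0086] rows 10.4
o [([215, 160, 8, 8, 46], [218.5, 163.2])]
o [([249, 127, 18, 25, 198], [259.4, 141.3])]
```

```bash
python3 jog.py '[[0,0,0,-0.06,0.03,0,0.085],[-0.708,-0.546,-1.747,-0.226,0.222,0,0.085],[-0.708,-0.546,-1.747,-0.226,0.222,0,0.085],[-0.708,-0.546,-1.747,-0.226,0.222,0,0.085],[-0.708,-0.546,-1.747,-0.226,0.222,0,0.085],[-0.708,-0.546,-1.747,-0.226,0.222,0,0.085],[-0.708,-0.546,-1.747,-0.226,0.222,0,0.085],[-0.708,-0.546,-1.747,-0.226,0.222,0,0.085],[-0.708,-0.546,-1.747,-0.226,0.222,0,0.085],[-0.708,-0.546,-1.747,-0.226,0.222,0,0.085]]'; python3 -c "
from h import *
st();delta(toolR(TH,np.pi/4),cab(-.23,.012,.15))"
```

```text
clock: 7.6
eef_pos: [0.5127, 0.1624, 0.3441]
tool_rot: [0.072, 0.938, 0.016, 0.339]
ft_force: [-0.4, 0.1, -0.1]
grip_width: 0.0851
grasp_force: 0.0
7.6 tcp [0.5127 0.1624 0.3441] grasp [0.5008 0.1627 0.3585] z [ 0.6384 -0.0188 -0.7695] y [0.1242 0.9891 0.0789] j [ 0.4849 -0.1724 -0.3646  0.7528 -0.3196  0.534 ] w 0.08512295113199057 [-0.4083  0.0601 -0.1119]
rv [-0.1064 -0.0862 -0.2341] d [ 0.1152 -0.0102  0.1735] rows 3.3
```

```bash
python3 jog.py '[[-0.106,-0.086,-0.234,0.115,-0.01,0.173,0.085],[-0.106,-0.086,-0.234,0.115,-0.01,0.173,0.085],[-0.106,-0.086,-0.234,0.115,-0.01,0.173,0.085],[-0.106,-0.086,-0.234,0.115,-0.01,0.173,0.085],[-0.106,-0.086,-0.234,0.115,-0.01,0.173,0.085]]'; python3 -c "
from h import *
import pickle
st();c=bot.calibration('wrist');im=bot.camera('wrist');cv2.imwrite('pics/w2.png',im[:,:,::-1]);pickle.dump(c,open('w2.pkl','wb'))
print(blobs(im,(5,110,60),(24,255,255),15))"
```

```text
clock: 8.22
eef_pos: [0.5328, 0.1654, 0.1346]
tool_rot: [-0.052, 0.924, 0.022, 0.378]
ft_force: [-0.3, 0.5, -0.2]
grip_width: 0.0849
grasp_force: 0.0
8.225 tcp [0.5328 0.1654 0.1346] grasp [0.5198 0.1639 0.1479] z [ 0.6968  0.0798 -0.7128] y [-0.1131  0.9936  0.0006] j [ 0.414   0.0799 -0.8445 -0.1081 -0.2088  0.2179] w 0.08487114433105095 [-0.2982  0.5455 -0.1618]
[([29, 112, 42, 59, 1160], [50.8, 137.7]), ([328, 212, 14, 43, 553], [334.6, 233.1]), ([1, 214, 27, 27, 475], [13.6, 226.5]), ([55, 220, 22, 34, 486], [65.4, 236.9]), ([585, 258, 10, 11, 41], [589.6, 262.1]), ([591, 263, 25, 23, 174], [601.9, 274.7])]
```

View pics/w2.png

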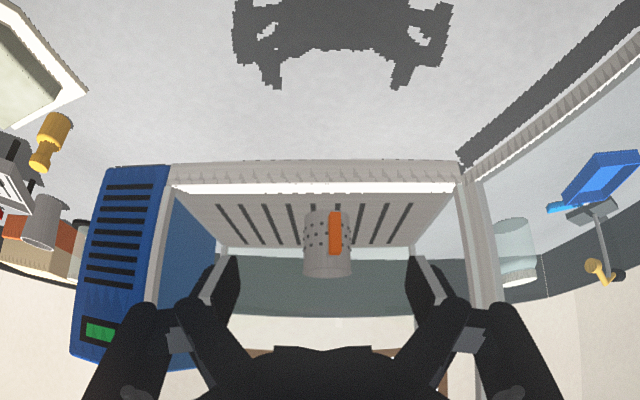

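The wrist view (image upside down) shows the orange bar at (335,233), spanning rows 212–255, and the cup body at (327,242).

```bash
python3 -c "
from h import *
import pickle
c=pickle.load(open('w2.pkl','rb'))
for a,b in [((335,252),(218.7,162)),((334.6,233.1),(218.5,163.2)),((335,214),(218.7,164.5))]:
    X,e=tri(ray('wrist',a,c),ray('top',b));print(X,e,tocab(X))
X=plane('wrist',(334.6,233.1),.07,c);print(X,tocab(X))
X=plane('top',(218.3,142.1),.1);print('axis',X,tocab(X))
"
```

```text
[0.6701 0.1917 0.0906] 0.002781959556090304 [-0.0793  0.0215  0.0906]
[0.6714 0.194  0.0703] 0.0005948236252675092 [-0.0777  0.0236  0.0703]
[0.6725 0.1963 0.0486] 0.0007507863426714539 [-0.0763  0.0258  0.0486]
[0.6725 0.1948 0.07  ] [-0.0765  0.0242  0.07  ]
axis [0.7235 0.1887 0.1   ] [-0.0267  0.0121  0.1   ]
```

```bash
python3 -c "
from h import *
R=toolR(-.08,np.pi/4)
for b in (.09,0): delta(R,np.array([.673,.1935,.071])-b*np.array([np.cos(.08),-np.sin(.08),0]))"
```

```text
rv [ 0.138  -0.0034  0.1355] d [0.0101 0.0259 0.1025] rows 1.7
rv [ 0.138  -0.0034  0.1355] d [-0.0526  0.0086  0.1647] rows 2.8
```

```bash
python3 jog.py '[[0.138,-0.003,0.135,0.01,0.026,0.1025,0.085],[0.138,-0.003,0.135,0.01,0.026,0.1025,0.085],[0.138,-0.003,0.135,0.01,0.026,0.1025,0.085],[0.138,-0.003,0.135,-0.021,0.0173,0.133,0.085],[0.138,-0.003,0.135,-0.0526,0.0086,0.1647,0.085],[0.138,-0.003,0.135,-0.0526,0.0086,0.1647,0.085]]'; python3 -c "
from h import *
st();im=bot.camera('wrist');cv2.imwrite('pics/w3.png',im[:,:,::-1])
print(blobs(im,(5,110,60),(24,255,255),15))"
```

```text
clock: 9.02
eef_pos: [0.6927, 0.1933, 0.0662]
tool_rot: [0.039, 0.921, -0.013, 0.388]
ft_force: [-0.4, 0.3, 0.6]
grip_width: 0.0851
grasp_force: 0.0
9.025 tcp [0.6927 0.1933 0.0662] grasp [0.6793 0.1944 0.0793] z [ 0.7135 -0.0545 -0.6985] y [0.082  0.9966 0.006 ] j [ 0.4152  0.4877 -0.5033 -0.1547 -0.3445  0.3662] w 0.08514795826695357 [-0.3679  0.2504  0.5625]
[([304, 207, 29, 97, 2649], [318.2, 255.7])]
```

View pics/w3.png

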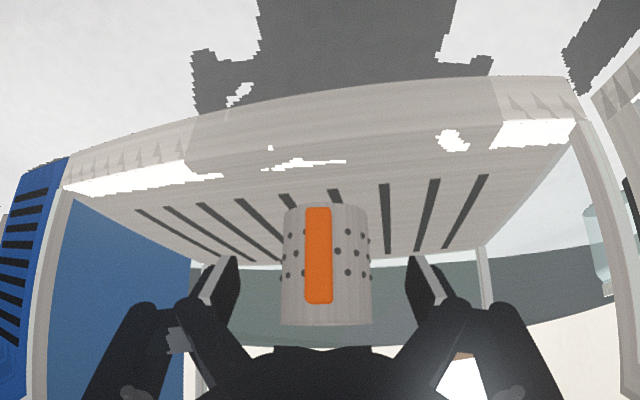

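```bash
python3 -c "
from h import *
import pickle
st()
o,d=ray('wrist',(318.2,255.7));X=o+d*.13;print('front face by width',X,tocab(X))
c=pickle.load(open('w2.pkl','rb'))
for a,b in [((318.2,207),(335,212)),((318.2,303),(335,255)),((318.2,255.7),(334.6,233.1))]: print(tri(ray('wrist',a),ray('wrist',b,c)))
R=toolR(-.08,np.pi/4);delta(R,[.673,.1935,.071])"
```

```text
9.075 tcp [0.6901 0.1931 0.0644] grasp [0.6768 0.1941 0.0776] z [ 0.7109 -0.0549 -0.7012] y [0.0811 0.9967 0.0042] j [ 0.4163  0.4873 -0.5072 -0.1541 -0.3444  0.3664] w 0.08522015799544871 [-1.6428 -0.5148 -0.4015]
front face by width [0.6564 0.1949 0.0719] [-0.0925  0.0262  0.0719]
(array([0.6635, 0.1943, 0.0484]), np.float64(0.0016308699678816714))
(array([0.6745, 0.1942, 0.0914]), np.float64(0.0017519701557014175))
(array([0.6703, 0.194 , 0.0695]), np.float64(0.0012646029081380857))
rv [ 0.0021  0.0084 -0.0038] d [ 0.0075 -0.001   0.0019] rows 0.1
```

```bash
python3 jog.py '[[0,0,0,0.004,-0.001,0,0.085],[0,0,0,0.004,-0.001,0,0],[0,0,0,0.004,-0.001,0,0],[0,0,0,0.004,-0.001,0,0],[0,0,0,0.004,-0.001,0,0],[0,0,0,0.004,-0.001,0,0]]'; python3 -c "
from h import *
st()"
```

```text
clock: 9.82
eef_pos: [0.6854, 0.1931, 0.0577]
tool_rot: [0.037, 0.922, -0.014, 0.384]
ft_force: [-0.8, 0.3, 1.2]
grip_width: 0.0111
grasp_force: 58.8
9.825 tcp [0.6854 0.1931 0.0577] grasp [0.6721 0.1941 0.0709] z [ 0.7076 -0.0546 -0.7045] y [0.079  0.9969 0.002 ] j [ 0.4192  0.4937 -0.5188 -0.1667 -0.3447  0.3672] w 0.011068397974871297 [-0.7897  0.3141  1.1711]
```

```bash
python3 jog.py '[[0,0,0,-0.0106,0,-0.0106,0],[0,0,0,-0.0106,0,-0.0106,0],[0,0,0,0.02,0,-0.041,0],[0,0,0,0.05,0,-0.071,0],[0,0,0,0.08,0,-0.101,0],[0,0,0,0.1025,0,-0.1237,0],[0,0,0,0.1025,0,-0.1237,0]]'; python3 -c "
from h import *
st()
from m1 import c2,c3
for a,b in [((92,498),(770,262)),((48,340),(655,264)),((208,290),(650,197)),((257,452),(757,195))]: print(tri(c3(*a),c2(*b)))
R=toolR(-.3,np.pi/4); p=np.array([.488,-.1365])-.056*np.array([np.cos(.3),-np.sin(.3)])
delta(R,[*p,.2])" | grep -v '^roof\|door\|cup\|bar\|blk\|bowl'
```

```text
clock: 10.7
eef_pos: [0.5228, 0.205, 0.0703]
tool_rot: [0.035, 0.923, -0.015, 0.382]
ft_force: [-0.2, 0.0, -1.9]
grip_width: 0.0112
grasp_force: 58.7
10.7 tcp [0.5228 0.205  0.0703] grasp [0.5097 0.2061 0.0835] z [ 0.7049 -0.0549 -0.7072] y [ 0.0767  0.9971 -0.001 ] j [ 0.6225  0.2874 -0.8296 -0.1989 -0.473   0.5361] w 0.011155263019743381 [-0.1994  0.0197 -1.8615]
green [ 0.7168 -0.0377  0.2555] 0.0007821419032036988
nozzle [ 0.5809 -0.109   0.0569] 0.002064416064863939 [ 0.5752 -0.1058]
stand pl [array([ 0.74 , -0.276]), array([ 0.5787, -0.5519]), array([ 0.4504, -0.474 ]), array([ 0.6102, -0.1987])]
tray [array([ 0.4122, -0.4125]), array([ 0.3578, -0.3083])]
(array([ 0.4149, -0.0926,  0.0264]), np.float64(0.0008967698819610232))
(array([ 0.5264, -0.0637,  0.0243]), np.float64(0.002085913060189071))
(array([ 0.5594, -0.1801,  0.0183]), np.float64(0.004167403058133009))
(array([ 0.4446, -0.2115,  0.0193]), np.float64(0.0017946830917856718))
rv [ 0.1572 -0.      0.1585] d [-0.0466 -0.3338 -0.1177] rows 5.7
```

```bash
python3 jog.py '[[0,0,0,-0.047,0,-0.04,0],[0.157,0,0.158,-0.047,-0.334,-0.118,0],[0.157,0,0.158,-0.047,-0.334,-0.118,0],[0.157,0,0.158,-0.047,-0.334,-0.118,0],[0.157,0,0.158,-0.047,-0.334,-0.118,0],[0.157,0,0.158,-0.047,-0.334,-0.118,0],[0.157,0,0.158,-0.047,-0.334,-0.118,0],[0.157,0,0.158,-0.047,-0.334,-0.118,0],[0.157,0,0.158,-0.047,-0.334,-0.118,0]]'; python3 -c "
from h import *
st()
R=toolR(-.3,np.pi/4); p=np.array([.488,-.1365])-.056*np.array([np.cos(.3),-np.sin(.3)])
delta(R,[*p,.067])"
```

```text
clock: 11.82
eef_pos: [0.4491, -0.1238, 0.1878]
tool_rot: [0.14, 0.913, -0.056, 0.38]
ft_force: [0.6, -0.1, -1.0]
grip_width: 0.0114
grasp_force: 59.1
11.825 tcp [ 0.4491 -0.1238  0.1878] grasp [ 0.4364 -0.1198  0.201 ] z [ 0.6776 -0.209  -0.7051] y [0.298  0.9546 0.0034] j [-0.2429 -0.2611 -0.9542  0.0902 -0.04    0.0446] w 0.011365167990323314 [ 0.6463 -0.0547 -1.0261]
rv [ 0.0006  0.0029 -0.0043] d [ 0.0964 -0.0011  0.0932] rows 2.1
```

```bash
python3 jog.py '[[0,0,0,0.03,-0.001,0.029,0],[0,0,0,0.06,-0.001,0.058,0],[0,0,0,0.09,-0.001,0.087,0],[0,0,0,0.0964,-0.001,0.0932,0],[0,0,0,0.0964,-0.001,0.0932,0],[0,0,0,0.0964,-0.001,0.0932,0]]'; python3 -c "
from h import *
st()"
```

```text
clock: 12.58
eef_pos: [0.4707, -0.1286, 0.0687]
tool_rot: [0.14, 0.918, -0.055, 0.367]
ft_force: [-0.1, -0.2, -0.6]
grip_width: 0.0107
grasp_force: 59.2
12.575 tcp [ 0.4707 -0.1286  0.0687] grasp [ 0.4584 -0.1248  0.0822] z [ 0.6585 -0.2037 -0.7245] y [0.2976 0.9547 0.002 ] j [-0.2418  0.1463 -1.0871 -0.4222 -0.0402  0.0452] w 0.01069331356101124 [-0.0515 -0.2195 -0.5837]
```

```bash
python3 -c "
from h import *
R=toolR(-1.0,np.pi/4); p=np.array([.498,-.138])-.056*np.array([np.cos(1),-np.sin(1)])
delta(R,[*p,.13])"
```

```text
rv [ 0.4886 -0.0246  0.4981] d [-0.0303  0.0268 -0.0375] rows 3.7
```

```bash
python3 jog.py '[[0,0,0,-0.03,0,-0.037,0],[0.488,-0.025,0.498,-0.03,0.027,-0.037,0],[0.488,-0.025,0.498,-0.03,0.027,-0.037,0],[0.488,-0.025,0.498,-0.03,0.027,-0.037,0],[0.488,-0.025,0.498,-0.03,0.027,-0.037,0],[0.488,-0.025,0.498,-0.03,0.027,-0.037,0],[0.488,-0.025,0.498,-0.03,0.027,-0.037,0]]'; python3 -c "
from h import *
st()
R=toolR(-1.0,np.pi/4); p=np.array([.498,-.138])-.056*np.array([np.cos(1),-np.sin(1)])
delta(R,[*p,.068])"
```

```text
clock: 13.45
eef_pos: [0.4745, -0.1024, 0.1156]
tool_rot: [0.442, 0.811, -0.183, 0.336]
ft_force: [0.1, 0.1, -0.8]
grip_width: 0.0113
grasp_force: 59.2
13.45 tcp [ 0.4745 -0.1024  0.1156] grasp [ 0.4674 -0.0913  0.1289] z [ 0.383  -0.5935 -0.7078] y [0.8405 0.5417 0.0006] j [ 0.2136  0.1682 -0.729   0.336  -0.7224  1.0835] w 0.01128366115497832 [ 0.0922  0.1496 -0.8316]
rv [ 0.0016 -0.001   0.0008] d [0.0431 0.0005 0.043 ] rows 1.0
```

```bash
python3 jog.py '[[0,0,0,0.022,0,0.022,0],[0,0,0,0.04,0,0.04,0],[0,0,0,0.0431,0,0.043,0],[0,0,0,0.0431,0,0.043,0],[0,0,0,0.0431,0,0.043,0]]'; python3 -c "
from h import *
st();cv2.imwrite('pics/s3.png',cv2.resize(bot.camera('side')[110:260,270:470,::-1],(800,600),interpolation=cv2.INTER_CUBIC))"
```

```text
clock: 14.08
eef_pos: [0.4756, -0.1024, 0.0555]
tool_rot: [0.443, 0.81, -0.183, 0.336]
ft_force: [0.7, -0.4, -0.9]
grip_width: 0.0112
grasp_force: 59.2
14.075 tcp [ 0.4756 -0.1024  0.0555] grasp [ 0.4684 -0.0912  0.0687] z [ 0.3826 -0.5947 -0.7071] y [0.8418 0.5397 0.0016] j [ 0.214   0.3076 -0.7916  0.1347 -0.724   1.0867] w 0.011196199137616977 [ 0.7319 -0.4463 -0.9128]
```

View pics/s3.png

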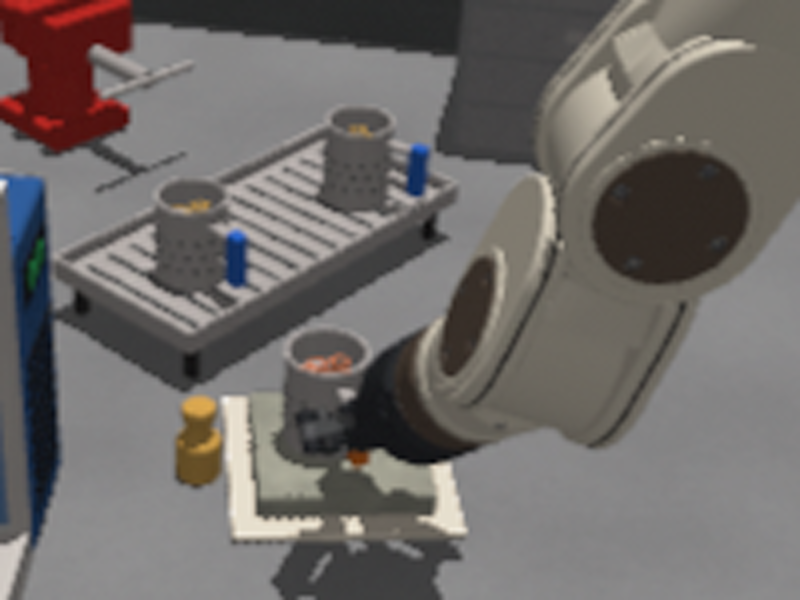

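The side view shows the cup upright over the block, held just above its top. I'll lower it to contact.

```bash
python3 jog.py '[[0,0,0,0.0014,0,0.0014,0],[0,0,0,0.0022,0,0.0022,0],[0,0,0,0.0022,0,0.0022,0]]'
```

```text
clock: 14.5
eef_pos: [0.4754, -0.1022, 0.0517]
tool_rot: [0.443, 0.811, -0.184, 0.336]
ft_force: [-1.1, 0.2, 1.2]
grip_width: 0.011
grasp_force: 59.7
```

```bash
python3 jog.py '[[0,0,0,0,0,0,0.06],[0,0,0,0,0,0,0.06],[0,0,0,0,0,0,0.06],[0,0,0,0.01,0,-0.03,0.06],[0,0,0,0.02,0,-0.06,0.06],[0,0,0,0.0,0,-0.11,0.085],[0,0,0,-0.03,0,-0.16,0.085],[0,0,0,-0.05,0,-0.2,0.085],[0,0,0,-0.05,0,-0.2,0.085]]'; python3 -c "
from h import *
st()
for n in ('top','side'):
    im=bot.camera(n);cv2.imwrite('pics/%s4.png'%n,im[:,:,::-1])
    print(n,blobs(im,(105,150,60),(125,255,255)));print(n,blobs(im,(3,110,60),(24,255,255)))
"
```

```text
clock: 15.62
eef_pos: [0.4197, -0.0113, 0.2314]
tool_rot: [0.444, 0.81, -0.18, 0.337]
ft_force: [-0.2, 0.2, -0.5]
grip_width: 0.085
grasp_force: 0.0
15.625 tcp [ 0.4197 -0.0113  0.2314] grasp [ 0.4125 -0.0003  0.2446] z [ 0.387  -0.5917 -0.7072] y [0.8408 0.5414 0.0072] j [ 0.5079 -0.0108 -0.5287  0.9817 -0.7827  1.4803] w 0.085010179624105 [-0.1768  0.2263 -0.472 ]
top [([274, 74, 50, 95, 2250], [299.3, 120.9]), ([64, 167, 46, 50, 1454], [86.0, 191.9]), ([381, 185, 7, 7, 27], [384.1, 188.3]), ([445, 226, 9, 5, 37], [449.0, 228.1]), ([399, 254, 52, 47, 1363], [425.1, 276.8])]
top [([617, 58, 23, 52, 856], [630.0, 85.6]), ([402, 60, 83, 36, 715], [440.3, 85.9]), ([0, 135, 71, 32, 428], [38.0, 151.4]), ([390, 166, 16, 14, 89], [396.8, 172.5]), ([322, 191, 11, 11, 97], [326.8, 196.2]), ([450, 202, 15, 15, 104], [456.4, 208.8]), ([332, 216, 14, 15, 80], [338.3, 223.4]), ([319, 231, 6, 7, 27], [321.7, 234.2]), ([0, 240, 34, 112, 3053], [15.7, 294.7])]
side [([372, 146, 5, 13, 44], [373.8, 152.3]), ([272, 154, 10, 47, 225], [276.4, 172.7]), ([327, 168, 4, 13, 49], [328.5, 174.1]), ([396, 181, 37, 18, 386], [415.7, 190.3]), ([278, 230, 3, 14, 19], [278.3, 237.2])]
side [([303, 17, 156, 31, 1818], [385.4, 33.6]), ([559, 28, 81, 142, 7334], [609.0, 96.4]), ([0, 117, 216, 190, 3375], [91.1, 218.6]), ([249, 127, 18, 25, 198], [259.4, 141.3]), ([314, 209, 11, 22, 194], [319.2, 220.3]), ([357, 211, 6, 17, 82], [359.2, 219.0])]
```

View pics/top4.png

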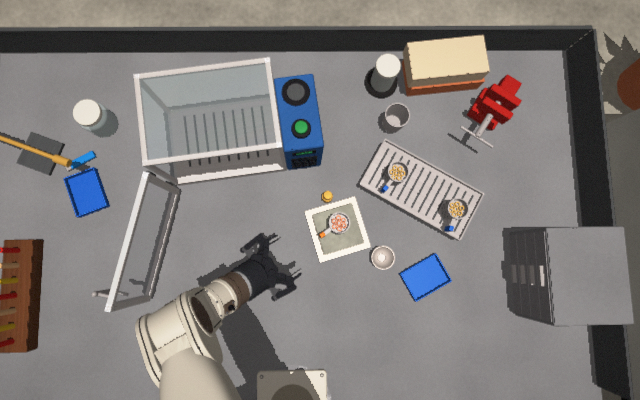

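The dry cup stands on the block at (338,223) and both wet cups are unmoved.

Run:
```python
from h import *
for n,t,s,ax in [("A",(384.1,188.3),(328.5,174.1),(.6328,-.2978)),("B",(449,228.1),(373.8,152.3),(.531,-.4548))]:
    X,e=tri(ray("top",t),ray("side",s)); d=np.array(ax)-X[:2]; print(n,X,e,np.hypot(*d),np.arctan2(d[1],d[0]))
X,e=tri(ray("top",(338.3,223.4)),ray("side",(270+325/4,110+352/4))); print("dry",X,e)
delta(toolR(-.70,.96),[.5915,-.2625,.24])
```

```text
A [ 0.5916 -0.2641  0.0802] 0.001231479703783493 0.05322335212594413 -0.6866552407854065
B [ 0.479  -0.4392  0.0783] 0.0010837815804314037 0.05428607819918914 -0.2914360962443747
dry [ 0.4972 -0.1335  0.0968] 0.0006871661484085822
rv [-0.1927  0.1721 -0.2304] d [-0.2202  0.0145  0.2241] rows 5.0
```

```bash
python3 jog.py '[[0,0,0,-0.05,0,0,0.085],[-0.193,0.172,-0.23,-0.22,0.014,0.224,0.085],[-0.193,0.172,-0.23,-0.22,0.014,0.224,0.085],[-0.193,0.172,-0.23,-0.22,0.014,0.224,0.085],[-0.193,0.172,-0.23,-0.22,0.014,0.224,0.085],[-0.193,0.172,-0.23,-0.22,0.014,0.224,0.085],[-0.193,0.172,-0.23,-0.22,0.014,0.224,0.085],[-0.193,0.172,-0.23,-0.22,0.014,0.224,0.085]]'
python3 - <<'E'
from h import *
import pickle
st();c=bot.calibration('wrist');im=bot.camera('wrist');cv2.imwrite('pics/w5.png',im[:,:,::-1]);pickle.dump(c,open('w5.pkl','wb'))
b=blobs(im,(105,150,60),(125,255,255));print(b)
for s,q in b:
    if s[4]<1500: print(q,plane('wrist',q,.08,c))
h=cv2.cvtColor(im,cv2.COLOR_RGB2HSV)
for s,q in blobs(im,(8,110,70),(26,255,255),40): print('o',s,q,plane('wrist',q,.105,c))
delta(toolR(-.70,.96),[.5912,-.2628,.081])
E
```

```text
clock: 16.73
eef_pos: [0.5979, -0.2709, 0.2216]
tool_rot: [0.328, 0.896, -0.104, 0.28]
ft_force: [-0.2, 0.4, 0.0]
grip_width: 0.0847
grasp_force: 0.0
16.725 tcp [ 0.5979 -0.2709  0.2216] grasp [ 0.5898 -0.264   0.2369] z [ 0.4335 -0.3698 -0.8218] y [ 0.6465  0.7629 -0.0023] j [-0.328   0.1734 -0.2974  0.5276 -0.212   0.3117] w 0.08474576521032097 [-0.2228  0.4055  0.0126]
[([40, 0, 73, 47, 3057], [77.6, 20.8]), ([520, 0, 44, 24, 320], [540.9, 8.3]), ([507, 0, 133, 270, 15035], [595.8, 117.9]), ([316, 68, 16, 41, 546], [323.2, 89.0]), ([104, 107, 29, 38, 489], [118.1, 125.7])]
[540.9, 8.3] [ 0.6266 -0.0772  0.08  ]
[323.2, 89.0] [ 0.5928 -0.2641  0.08  ]
[118.1, 125.7] [ 0.479  -0.4386  0.08  ]
o [303, 140, 44, 22, 405] [324.4, 149.8] [ 0.6279 -0.2925  0.105 ]
o [132, 164, 20, 16, 99] [144.1, 172.7] [ 0.5283 -0.4504  0.105 ]
o [308, 218, 121, 60, 2686] [356.8, 245.8] [ 0.7913 -0.3734  0.105 ]
o [0, 287, 113, 51, 646] [36.4, 308.6] [ 0.4145 -2.6147  0.105 ]
rv [-0.0025 -0.0044 -0.    ] d [0.088  0.0015 0.1293] rows 2.5
```

View pics/w5.png

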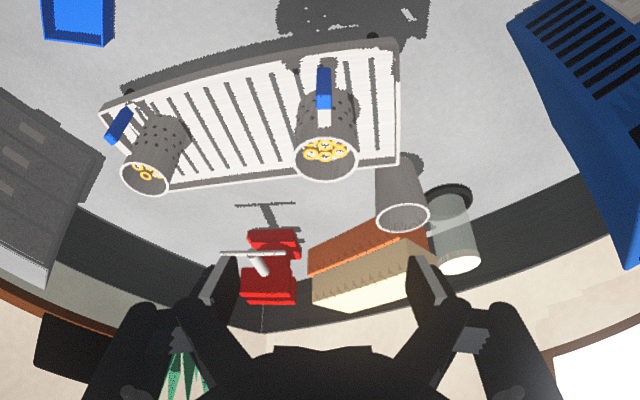

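The bar of cup A at (323,89) and its rim at (325,150) line up with the tool, so I'll descend.

```bash
python3 jog.py '[[0,0,0,0.022,0.0015,0.032,0.085],[0,0,0,0.044,0.0015,0.064,0.085],[0,0,0,0.066,0.0015,0.096,0.085],[0,0,0,0.088,0.0015,0.129,0.085],[0,0,0,0.088,0.0015,0.129,0.085],[0,0,0,0.088,0.0015,0.129,0.085],[0,0,0,0.088,0.0015,0.129,0.085]]';  python3 - <<'E'
from h import *
import pickle
st();c=bot.calibration('wrist');im=bot.camera('wrist');cv2.imwrite('pics/w6.png',im[:,:,::-1])
b=[x for x in blobs(im,(105,150,60),(125,255,255)) if 280<x[1][0]<360];print(b)
c5=pickle.load(open('w5.pkl','rb'))
print(tri(ray('wrist',b[0][1],c),ray('wrist',(323.2,89),c5)))
delta(toolR(-.70,.96),[.5912,-.2628,.081])
E
```

```text
clock: 17.65
eef_pos: [0.6033, -0.2701, 0.0718]
tool_rot: [0.327, 0.895, -0.103, 0.285]
ft_force: [-0.4, 0.4, -0.7]
grip_width: 0.0851
grasp_force: 0.0
17.65 tcp [ 0.6033 -0.2701  0.0718] grasp [ 0.595  -0.2631  0.0871] z [ 0.4422 -0.3712 -0.8165] y [0.6442 0.7648 0.0013] j [-0.3238  0.377  -0.4969  0.1149 -0.2128  0.3127] w 0.08505484145398036 [-0.4235  0.3647 -0.7353]
[([301, 218, 27, 91, 2214], [314.6, 264.2])]
(array([ 0.5924, -0.264 ,  0.0806]), np.float64(9.034136158912599e-05))
rv [ 0.0008  0.0044 -0.0009] d [ 0.006  -0.002   0.0031] rows 0.1
```

```bash
python3 jog.py '[[0,0,0,0.001,-0.002,0.002,0.085],[0,0,0,0.001,-0.002,0.002,0],[0,0,0,0.001,-0.002,0.002,0],[0,0,0,0.001,-0.002,0.002,0],[0,0,0,0.001,-0.002,0.002,0],[0,0,0,0.001,-0.002,0.002,0],[0,0,0,0.001,-0.002,0.002,0]]';  python3 - <<'E'
from h import *
st()
R=toolR(TH,.96); g=cab(-.03-.056,.07,.25); g2=cab(-.086-.14,.07,.25)
delta(R,g2)
E
```

```text
clock: 18.58
eef_pos: [0.6006, -0.2716, 0.0666]
tool_rot: [0.327, 0.896, -0.103, 0.283]
ft_force: [0.2, -0.4, -0.2]
grip_width: 0.0112
grasp_force: 58.5
18.575 tcp [ 0.6006 -0.2716  0.0666] grasp [ 0.5924 -0.2647  0.0819] z [ 0.4385 -0.3701 -0.819 ] y [ 0.6446  0.7645 -0.0003] j [-0.3284  0.3836 -0.5023  0.1068 -0.2104  0.3092] w 0.011190972881292558 [ 0.1617 -0.4112 -0.2299]
rv [-0.471   0.0002 -0.6719] d [ 0.2096  0.3326 -0.3522] rows 8.4
```

```bash
python3 - <<'E'
from h import *
delta(toolR(-.3,.96),[.50,-.1,.25])
E
python3 jog.py '[[0,0,0,-0.029,0,-0.041,0],[0,0,0,-0.057,0,-0.082,0],[0,0,0,-0.09,0,-0.128,0],[0,0,0,-0.09,0,-0.128,0]]'
python3 - <<'E'
from h import *
st();delta(toolR(-.3,.96),[.50,-.1,.25])
delta(toolR(TH,.96),cab(-.226,.07,.25))
E
```

```text
rv [-0.23    0.0003 -0.3279] d [ 0.049   0.0705 -0.2396] rows 4.1
clock: 19.08
eef_pos: [0.6043, -0.273, 0.2311]
tool_rot: [0.327, 0.894, -0.103, 0.289]
ft_force: [-0.6, 0.2, -1.2]
grip_width: 0.011
grasp_force: 58.8
19.075 tcp [ 0.6043 -0.273   0.2311] grasp [ 0.596  -0.2661  0.2463] z [ 0.4484 -0.3737 -0.812 ] y [0.6447 0.7644 0.0042] j [-0.3285  0.1696 -0.2866  0.5235 -0.2106  0.3091] w 0.01102997465186145 [-0.6194  0.1629 -1.1923]
rv [-0.2285  0.0131 -0.3291] d [ 0.1454  0.0692 -0.1086] rows 3.1
rv [-0.4716  0.0134 -0.6716] d [ 0.3053  0.3313 -0.2222] rows 8.0
```

```bash
python3 jog.py '[[-0.23,0.013,-0.33,0.145,0.07,-0.109,0],[-0.23,0.013,-0.33,0.145,0.07,-0.109,0],[-0.23,0.013,-0.33,0.145,0.07,-0.109,0],[-0.47,0.013,-0.67,0.305,0.331,-0.222,0],[-0.47,0.013,-0.67,0.305,0.331,-0.222,0],[-0.47,0.013,-0.67,0.305,0.331,-0.222,0],[-0.47,0.013,-0.67,0.305,0.331,-0.222,0],[-0.47,0.013,-0.67,0.305,0.331,-0.222,0],[-0.47,0.013,-0.67,0.305,0.331,-0.222,0],[-0.47,0.013,-0.67,0.305,0.331,-0.222,0]]'
python3 - <<'E'
from h import *
st();
for x,z in [(-.226,.082),(-.086,.082),(-.086,.074)]: delta(toolR(TH,.96),cab(x,.07,z))
E
```

```text
clock: 20.32
eef_pos: [0.5246, 0.2259, 0.2277]
tool_rot: [-0.057, 0.954, 0.02, 0.293]
ft_force: [0.5, -0.9, -0.5]
grip_width: 0.011
grasp_force: 59.1
20.325 tcp [0.5246 0.2259 0.2277] grasp [0.5142 0.2246 0.2432] z [ 0.5568  0.0711 -0.8276] y [-0.121   0.9926  0.0038] j [ 0.5215  0.0065 -0.4609  0.544  -0.2175  0.3387] w 0.01104443310052761 [ 0.481  -0.9255 -0.4866]
rv [ 0.0039 -0.0148 -0.0011] d [ 0.0867 -0.0034  0.1357] rows 2.6
rv [ 0.0039 -0.0148 -0.0011] d [-0.0291 -0.0036  0.2143] rows 3.5
rv [ 0.0039 -0.0148 -0.0011] d [-0.0246 -0.0036  0.2209] rows 3.6
```

```bash
python3 jog.py '[[0,-0.014,0,0.045,-0.0034,0.068,0],[0,-0.014,0,0.0867,-0.0034,0.1357,0],[0,-0.014,0,0.0867,-0.0034,0.1357,0],[0,-0.014,0,0.0867,-0.0034,0.1357,0],[0,-0.014,0,0.048,-0.0035,0.162,0],[0,-0.014,0,0.01,-0.0035,0.188,0],[0,-0.014,0,-0.0291,-0.0036,0.2143,0],[0,-0.014,0,-0.0291,-0.0036,0.2143,0],[0,-0.014,0,-0.0291,-0.0036,0.2143,0]]'
python3 - <<'E'
from h import *
st();print(tocab(bot.get_obs()["eef_pos"]))
delta(toolR(TH,.96),cab(-.086,.07,.074))
E
```

```text
clock: 21.45
eef_pos: [0.67, 0.2379, 0.0704]
tool_rot: [-0.055, 0.952, 0.02, 0.301]
ft_force: [-1.3, -0.5, -2.1]
grip_width: 0.0112
grasp_force: 59.1
21.45 tcp [0.67   0.2379 0.0704] grasp [0.6593 0.2365 0.0857] z [ 0.5715  0.0714 -0.8175] y [-0.1164  0.9932  0.0053] j [ 0.4107  0.4485 -0.3788  0.1492 -0.1635  0.2455] w 0.01119159197990828 [-1.2627 -0.4951 -2.054 ]
[-0.0739  0.0673  0.0704]
rv [ 0.0024  0.003  -0.0057] d [0.0079 0.0026 0.0088] rows 0.2
```

Lower to contact in small steps.

```bash
python3 jog.py '[[0,0,0,0.0035,0.002,0.005,0],[0,0,0,0.0035,0.002,0.005,0],[0,0,0,0.0035,0.002,0.005,0],[0,0,0,0.0035,0.002,0.005,0]]'; python3 -c "
from h import *
st()"; python3 jog.py '[[0,0,0,0.0012,0,0.0016,0],[0,0,0,0.0012,0,0.0016,0]]'
```

```text
clock: 21.95
eef_pos: [0.6697, 0.2409, 0.0632]
tool_rot: [-0.055, 0.952, 0.02, 0.301]
ft_force: [0.5, 0.4, -1.1]
grip_width: 0.0115
grasp_force: 59.1
21.95 tcp [0.6697 0.2409 0.0632] grasp [0.659  0.2395 0.0785] z [ 0.5712  0.072  -0.8177] y [-0.1178  0.993   0.0052] j [ 0.4156  0.4612 -0.3823  0.1338 -0.1654  0.2485] w 0.011547593956868977 [ 0.4545  0.3764 -1.1089]
clock: 22.2
eef_pos: [0.6695, 0.2407, 0.0608]
tool_rot: [-0.055, 0.952, 0.02, 0.301]
ft_force: [0.3, -0.2, -1.4]
grip_width: 0.0112
grasp_force: 59.1
```

```bash
python3 jog.py '[[0,0,0,0.0012,0,0.0016,0],[0,0,0,0.0012,0,0.0016,0],[0,0,0,0.0012,0,0.0016,0]]'; python3 jog.py '[[0,0,0,0.0012,0,0.0016,0],[0,0,0,0.0012,0,0.0016,0],[0,0,0,0.0012,0,0.0016,0]]'
```

```text
clock: 22.58
eef_pos: [0.6696, 0.2407, 0.059]
tool_rot: [-0.055, 0.952, 0.02, 0.301]
ft_force: [0.1, -0.1, -1.0]
grip_width: 0.011
grasp_force: 59.1
clock: 22.95
eef_pos: [0.6696, 0.2407, 0.057]
tool_rot: [-0.055, 0.952, 0.02, 0.301]
ft_force: [0.8, -1.0, -1.1]
grip_width: 0.0111
grasp_force: 59.1
```

```bash
python3 jog.py '[[0,0,0,0.0012,0,0.0016,0],[0,0,0,0.0012,0,0.0016,0],[0,0,0,0.0012,0,0.0016,0]]'
```

```text
clock: 23.32
eef_pos: [0.6705, 0.241, 0.0565]
tool_rot: [-0.055, 0.951, 0.02, 0.302]
ft_force: [-2.9, -0.5, 4.4]
grip_width: 0.0113
grasp_force: 60.0
```

```bash
python3 jog.py '[[0,0,0,0,0,0,0.06],[0,0,0,0,0,0,0.06],[0,0,0,0,0,0,0.06],[0,0,0,0.033,0,-0.023,0.06],[0,0,0,0.074,0,-0.051,0.07],[0,0,0,0.115,0,-0.08,0.085],[0,0,0,0.148,0,-0.103,0.085],[0,0,0,0.12,0,-0.148,0.085],[0,0,0,0.065,0,-0.226,0.085],[0,0,0,0.065,0,-0.226,0.085]]'
python3 - <<'E'
from h import *
st()
for n in ('top','side'):
    im=bot.camera(n);cv2.imwrite('pics/%s7.png'%n,im[:,:,::-1])
    print(n,[b for b in blobs(im,(105,130,50),(125,255,255),10) if b[0][4]<600]);print(n,[b for b in blobs(im,(3,110,60),(26,255,255),10) if 130<b[1][0]<480 and b[0][4]<600])
delta(toolR(-.40,.96),[.50,-.1,.25])
delta(toolR(-.40,.96),[.478,-.434,.24])
E
```

```text
clock: 24.58
eef_pos: [0.4889, 0.2194, 0.2072]
tool_rot: [-0.055, 0.951, 0.022, 0.304]
ft_force: [1.0, 0.8, -0.8]
grip_width: 0.0848
grasp_force: 0.0
24.575 tcp [0.4889 0.2194 0.2072] grasp [0.4781 0.218  0.2224] z [ 0.5755  0.0749 -0.8144] y [-0.1179  0.993   0.008 ] j [ 0.5593 -0.0497 -0.5885  0.4572 -0.2443  0.3711] w 0.08484437274810552 [ 1.0012  0.8293 -0.8491]
top [([199, 165, 7, 7, 36], [201.9, 167.9]), ([445, 226, 9, 5, 39], [448.8, 228.1])]
top [([322, 191, 11, 11, 98], [326.8, 196.2]), ([450, 202, 15, 15, 100], [456.3, 208.8]), ([332, 216, 14, 15, 79], [338.3, 223.4]), ([319, 232, 6, 6, 26], [321.7, 234.3])]
side [([372, 146, 5, 13, 48], [373.8, 151.9]), ([271, 154, 11, 74, 298], [276.4, 178.2]), ([422, 187, 11, 10, 50], [428.0, 192.5]), ([277, 229, 6, 16, 30], [279.0, 235.9]), ([237, 291, 5, 17, 60], [238.9, 299.2])]
side [([249, 127, 18, 25, 198], [259.4, 141.3]), ([314, 209, 11, 22, 194], [319.2, 220.3])]
rv [0.3077 0.0099 0.4167] d [-0.0015 -0.3242 -0.0346] rows 5.2
rv [0.3077 0.0099 0.4167] d [ 0.0521 -0.6534 -0.0649] rows 10.5
```

```bash
python3 jog.py '[[0.308,0.01,0.417,0.052,-0.653,-0.065,0.085],[0.308,0.01,0.417,0.052,-0.653,-0.065,0.085],[0.308,0.01,0.417,0.052,-0.653,-0.065,0.085],[0.308,0.01,0.417,0.052,-0.653,-0.065,0.085],[0.308,0.01,0.417,0.052,-0.653,-0.065,0.085],[0.308,0.01,0.417,0.052,-0.653,-0.065,0.085],[0.308,0.01,0.417,0.052,-0.653,-0.065,0.085],[0.308,0.01,0.417,0.052,-0.653,-0.065,0.085],[0.308,0.01,0.417,0.052,-0.653,-0.065,0.085],[0.308,0.01,0.417,0.052,-0.653,-0.065,0.085]]'; python3 jog.py '[[0,0,0,0,0,0,0.085],[0,0,0,0,0,0,0.085],[0,0,0,0,0,0,0.085],[0,0,0,0,0,0,0.085]]'
python3 - <<'E'
from h import *
import pickle
print("cupA bar",[*map(lambda r:(r[0],tocab(r[0]),r[1]),[tri(ray('top',(201.9,167.9)),ray('side',(238.9,299.2)))])])
st();c=bot.calibration('wrist');im=bot.camera('wrist');cv2.imwrite('pics/w8.png',im[:,:,::-1]);pickle.dump(c,open('w8.pkl','wb'))
c5=pickle.load(open('w5.pkl','rb'))
for s,q in blobs(im,(105,150,60),(125,255,255)):
    print(s,q,plane('wrist',q,.08,c))
for s,q in blobs(im,(8,110,70),(26,255,255),40): print('o',s,q,plane('wrist',q,.105,c))
print(tri(ray('wrist',(118.1,125.7),c5),ray('top',(448.8,228.1)),ray('side',(373.8,151.9))))
E
```

```text
clock: 25.92
eef_pos: [0.4841, -0.408, 0.2195]
tool_rot: [0.189, 0.936, -0.063, 0.29]
ft_force: [0.5, 0.1, 0.2]
grip_width: 0.0851
grasp_force: 0.0
clock: 26.42
eef_pos: [0.4855, -0.4047, 0.2213]
tool_rot: [0.188, 0.936, -0.063, 0.291]
ft_force: [1.2, 0.1, 0.3]
grip_width: 0.085
grasp_force: 0.0
cupA bar [(array([0.6598, 0.2398, 0.0678]), array([-0.0838,  0.0704,  0.0678]), np.float64(0.0005435448870313891))]
26.425 tcp [ 0.4855 -0.4047  0.2213] grasp [ 0.4758 -0.4004  0.2367] z [ 0.5206 -0.2273 -0.823 ] y [ 0.3879  0.9217 -0.0092] j [-0.7977  0.1288 -0.3506  0.5225  0.2155 -0.339 ] w 0.08498528910154036 [1.2029 0.0755 0.3161]
[274, 0, 8, 4, 19] [278.0, 0.8] [ 0.3966 -0.3996  0.08  ]
[274, 84, 19, 42, 490] [283.5, 105.1] [ 0.48   -0.4379  0.08  ]
[566, 106, 74, 195, 8222] [608.0, 198.1] [ 0.7915 -0.0282  0.08  ]
[574, 130, 7, 8, 16] [576.6, 133.0] [ 0.6087 -0.1516  0.08  ]
o [616, 0, 24, 14, 244] [628.5, 5.2] [ 0.4444 -0.1387  0.105 ]
o [597, 32, 21, 33, 153] [604.2, 49.5] [ 0.4838 -0.1617  0.105 ]
o [607, 43, 12, 14, 85] [612.7, 49.6] [ 0.485 -0.151  0.105]
o [567, 58, 40, 45, 908] [585.9, 79.8] [ 0.5123 -0.1779  0.105 ]
o [279, 155, 34, 19, 206] [296.0, 162.6] [ 0.5252 -0.4466  0.105 ]
o [272, 157, 14, 15, 99] [278.6, 164.4] [ 0.5212 -0.4621  0.105 ]
o [328, 231, 110, 53, 2674] [381.6, 256.4] [ 0.7446 -0.4222  0.105 ]
o [0, 280, 114, 56, 503] [63.9, 315.2] [ 1.1053 -2.3476  0.105 ]
o [473, 371, 14, 29, 226] [478.7, 386.8] [-6.8588 -0.8751  0.105 ]
(array([ 0.479 , -0.4379,  0.0804]), np.float64(0.0010409289636683075))
```

Run:
```python
from h import *
delta(toolR(-.34,.96),[.4825,-.439,.20])
```

```text
rv [-0.0411 -0.0067 -0.0427] d [ 0.0037 -0.0316  0.0425] rows 0.9
```

```bash
python3 jog.py '[[-0.041,-0.007,-0.043,0.004,-0.0316,0.0425,0.085],[-0.041,-0.007,-0.043,0.004,-0.0316,0.0425,0.085],[-0.041,-0.007,-0.043,0.004,-0.0316,0.0425,0.085],[-0.041,-0.007,-0.043,0.004,-0.0316,0.0425,0.085],[-0.041,-0.007,-0.043,0.004,-0.0316,0.0425,0.085]]'
python3 - <<'E'
from h import *
import pickle
st();c=bot.calibration('wrist');im=bot.camera('wrist');cv2.imwrite('pics/w9.png',im[:,:,::-1])
c8=pickle.load(open('w8.pkl','rb'))
for s,q in blobs(im,(105,150,60),(125,255,255)):
    if 250<q[0]<380: print(s,q,tri(ray('wrist',q,c),ray('wrist',(283.5,105.1),c8)),plane('wrist',q,.08,c))
for s,q in blobs(im,(8,110,70),(26,255,255),40):
    if 250<q[0]<380: print('o',s,q,plane('wrist',q,.105,c))
cv2.imwrite('pics/c9.png',cv2.resize(im[60:260,220:420,::-1],(600,600),interpolation=cv2.INTER_CUBIC))
E
```

```text
clock: 27.1
eef_pos: [0.4925, -0.4435, 0.1864]
tool_rot: [0.161, 0.94, -0.052, 0.297]
ft_force: [0.4, -0.4, -0.5]
grip_width: 0.0847
grasp_force: 0.0
27.1 tcp [ 0.4925 -0.4435  0.1864] grasp [ 0.4824 -0.4399  0.2017] z [ 0.5422 -0.1937 -0.8176] y [ 0.3343  0.9425 -0.0016] j [-0.8649  0.2365 -0.3177  0.4685  0.291  -0.4421] w 0.08472401016667744 [ 0.3857 -0.3986 -0.519 ]
[316, 84, 17, 50, 797] [324.0, 109.4] (array([ 0.4768, -0.4357,  0.0852]), np.float64(9.255333718053257e-05)) [ 0.4808 -0.4371  0.08  ]
o [299, 168, 48, 18, 375] [322.0, 176.2] [ 0.5221 -0.4532  0.105 ]
```

View pics/c9.png

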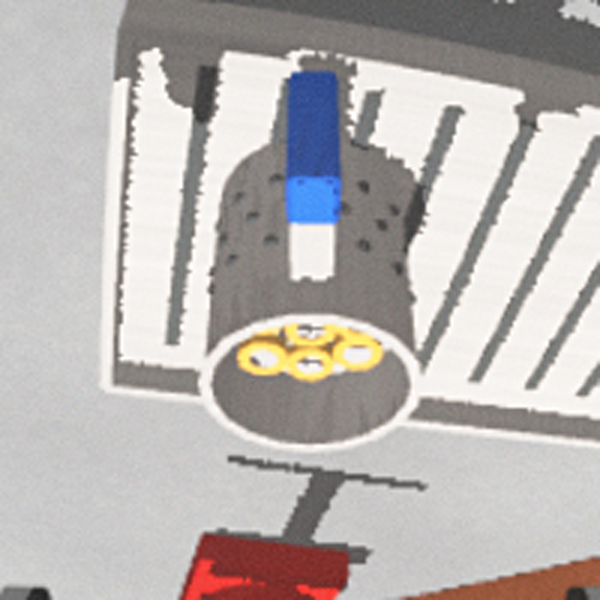

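The bar (c9 x≈313) and the cup rim (x≈312) line up with the tool.

Run:
```python
from h import *
delta(toolR(-.34,.96),[.483,-.4390,.082])
```

```text
rv [-0.0018  0.0023 -0.    ] d [0.0684 0.0013 0.0979] rows 1.9
```

```bash
python3 jog.py '[[0,0,0,0.023,0.0013,0.033,0.085],[0,0,0,0.046,0.0013,0.066,0.085],[0,0,0,0.0684,0.0013,0.098,0.085],[0,0,0,0.0684,0.0013,0.098,0.085],[0,0,0,0.0684,0.0013,0.098,0.085],[0,0,0,0.0684,0.0013,0.098,0.085],[0,0,0,0.0684,0.0013,0.098,0],[0,0,0,0.0684,0.0013,0.098,0],[0,0,0,0.0684,0.0013,0.098,0],[0,0,0,0.0684,0.0013,0.098,0]]'; python3 jog.py '[[0,0,0,0,0,0,0],[0,0,0,0,0,0,0]]'
python3 - <<'E'
from h import *
st()
E
```

```text
clock: 28.4
eef_pos: [0.4925, -0.4427, 0.0648]
tool_rot: [0.162, 0.94, -0.051, 0.296]
ft_force: [-0.4, 0.2, 1.5]
grip_width: 0.0115
grasp_force: 3.6
clock: 28.65
eef_pos: [0.4925, -0.4427, 0.0649]
tool_rot: [0.162, 0.94, -0.051, 0.296]
ft_force: [-1.4, 0.3, 1.4]
grip_width: 0.0112
grasp_force: 58.4
28.65 tcp [ 0.4925 -0.4427  0.0649] grasp [ 0.4824 -0.4391  0.0803] z [ 0.5404 -0.1925 -0.8191] y [ 0.3352  0.9421 -0.0002] j [-0.8636  0.4049 -0.4649  0.1553  0.2898 -0.4402] w 0.011151757527506707 [-1.3522  0.3427  1.3684]
```

```bash
python3 jog.py '[[0,0,0,-0.029,0,-0.041,0],[0,0,0,-0.057,0,-0.082,0],[0,0,0,-0.0976,0,-0.139,0],[0,0,0,-0.0976,0,-0.139,0],[0,0,0,-0.0976,0,-0.139,0]]'
python3 - <<'E'
from h import *
st();delta(toolR(-.1,.96),[.48,-.1,.25])
delta(toolR(TH,.96),cab(-.226,-.055,.24))
E
```

```text
clock: 29.28
eef_pos: [0.4924, -0.4424, 0.2344]
tool_rot: [0.162, 0.94, -0.051, 0.296]
ft_force: [-0.7, 0.4, -2.4]
grip_width: 0.0111
grasp_force: 58.8
29.275 tcp [ 0.4924 -0.4424  0.2344] grasp [ 0.4823 -0.4388  0.2498] z [ 0.5398 -0.1923 -0.8195] y [ 0.3353  0.9421 -0.0003] j [-0.8632  0.1905 -0.2377  0.5973  0.2892 -0.44  ] w 0.011074232687533736 [-0.7047  0.3503 -2.3958]
rv [-0.1389 -0.0006 -0.198 ] d [ 0.0949  0.321  -0.0668] rows 5.5
rv [-0.265  -0.0006 -0.3783] d [ 0.1144  0.528  -0.0682] rows 8.7
```

```bash
python3 jog.py '[[-0.265,0,-0.378,0.114,0.528,-0.068,0],[-0.265,0,-0.378,0.114,0.528,-0.068,0],[-0.265,0,-0.378,0.114,0.528,-0.068,0],[-0.265,0,-0.378,0.114,0.528,-0.068,0],[-0.265,0,-0.378,0.114,0.528,-0.068,0],[-0.265,0,-0.378,0.114,0.528,-0.068,0],[-0.265,0,-0.378,0.114,0.528,-0.068,0],[-0.265,0,-0.378,0.114,0.528,-0.068,0],[-0.265,0,-0.378,0.114,0.528,-0.068,0],[-0.265,0,-0.378,0.114,0.528,-0.068,0]]';python3 jog.py '[[0,0,0,0,0,0,0],[0,0,0,0,0,0,0]]'
python3 - <<'E'
from h import *
st();
for x,z in [(-.226,.081),(-.086,.081),(-.086,.071)]: delta(toolR(TH,.96),cab(x,-.055,z))
E
```

```text
clock: 30.52
eef_pos: [0.5427, 0.1024, 0.221]
tool_rot: [-0.06, 0.953, 0.019, 0.297]
ft_force: [0.3, 0.1, -2.3]
grip_width: 0.011
grasp_force: 59.2
clock: 30.78
eef_pos: [0.5442, 0.0975, 0.2234]
tool_rot: [-0.056, 0.952, 0.017, 0.299]
ft_force: [-0.3, 0.6, -0.9]
grip_width: 0.0111
grasp_force: 59.2
30.775 tcp [0.5442 0.0975 0.2234] grasp [0.5336 0.0963 0.2388] z [ 0.5675  0.0668 -0.8207] y [-0.1174  0.9931 -0.0003] j [ 0.2048 -0.0544 -0.5454  0.4734 -0.05    0.0714] w 0.011106100738736252 [-0.2631  0.5644 -0.8708]
rv [-0.0016 -0.0026 -0.0017] d [0.0899 0.002  0.1296] rows 2.5
rv [-0.0016 -0.0026 -0.0017] d [-0.025   0.0023  0.2096] rows 3.4
rv [-0.0016 -0.0026 -0.0017] d [-0.0193  0.0023  0.2178] rows 3.5
```

```bash
python3 jog.py '[[0,0,0,0.045,0.002,0.065,0],[0,0,0,0.09,0.002,0.1296,0],[0,0,0,0.09,0.002,0.1296,0],[0,0,0,0.09,0.002,0.1296,0],[0,0,0,0.052,0.002,0.156,0],[0,0,0,0.014,0.002,0.183,0],[0,0,0,-0.025,0.0023,0.2096,0],[0,0,0,-0.025,0.0023,0.2096,0],[0,0,0,-0.025,0.0023,0.2096,0],[0,0,0,-0.025,0.0023,0.2096,0]]'
python3 - <<'E'
from h import *
st();delta(toolR(TH,.96),cab(-.086,-.055,.071))
E
```

```text
clock: 32.02
eef_pos: [0.6834, 0.1177, 0.068]
tool_rot: [-0.057, 0.952, 0.018, 0.3]
ft_force: [-0.3, -0.2, -0.8]
grip_width: 0.0115
grasp_force: 59.1
32.025 tcp [0.6834 0.1177 0.068 ] grasp [0.6727 0.1164 0.0833] z [ 0.5691  0.0683 -0.8194] y [-0.1191  0.9929  0.    ] j [ 0.1876  0.4184 -0.4423  0.1008 -0.039   0.0559] w 0.011531955584611751 [-0.3239 -0.2129 -0.768 ]
rv [-0.0003 -0.0004 -0.0005] d [ 0.0073 -0.0014  0.01  ] rows 0.2
```

```bash
python3 jog.py '[[0,0,0,0.0052,0,0.0075,0],[0,0,0,0.0052,0,0.0075,0],[0,0,0,0.0052,0,0.0075,0],[0,0,0,0.0052,0,0.0075,0]]'; python3 jog.py '[[0,0,0,0.0012,0,0.0016,0],[0,0,0,0.0012,0,0.0016,0],[0,0,0,0.0012,0,0.0016,0]]'
```

```text
clock: 32.52
eef_pos: [0.6845, 0.1183, 0.0585]
tool_rot: [-0.057, 0.952, 0.018, 0.3]
ft_force: [0.0, -0.3, -0.7]
grip_width: 0.0109
grasp_force: 59.2
clock: 32.9
eef_pos: [0.6843, 0.1182, 0.0564]
tool_rot: [-0.057, 0.952, 0.018, 0.3]
ft_force: [-0.2, 0.5, -1.9]
grip_width: 0.0116
grasp_force: 59.2
```

```bash
python3 jog.py '[[0,0,0,0.0012,0,0.0016,0],[0,0,0,0.0012,0,0.0016,0],[0,0,0,0.0012,0,0.0016,0]]'
```

```text
clock: 33.28
eef_pos: [0.6846, 0.1183, 0.0549]
tool_rot: [-0.057, 0.952, 0.018, 0.301]
ft_force: [-1.5, 0.6, 2.1]
grip_width: 0.0112
grasp_force: 59.5
```

```bash
python3 jog.py '[[0,0,0,0,0,0,0.06],[0,0,0,0,0,0,0.06],[0,0,0,0,0,0,0.06],[0,0,0,0.033,0,-0.023,0.06],[0,0,0,0.074,0,-0.051,0.07],[0,0,0,0.115,0,-0.08,0.085],[0,0,0,0.156,0,-0.108,0.085],[0,0,0,0.12,0,-0.148,0.085],[0,0,0,0.065,0,-0.226,0.085],[0,0,0,0.065,0,-0.226,0.085]]'
python3 - <<'E'
from h import *
st()
B={}
for n in ('top','side','wrist'):
    c=bot.calibration(n); im=bot.camera(n);cv2.imwrite('pics/%s10.png'%n,im[:,:,::-1])
    print(n,[b for b in blobs(im,(105,130,50),(125,255,255),10) if b[0][4]<1500]);print(n,[b for b in blobs(im,(3,110,60),(26,255,255),10) if 130<b[1][0]<480 and b[0][4]<600])
E
```

```text
clock: 34.52
eef_pos: [0.5043, 0.0968, 0.2073]
tool_rot: [-0.057, 0.951, 0.019, 0.304]
ft_force: [0.5, -0.3, -0.4]
grip_width: 0.0851
grasp_force: 0.0
34.525 tcp [0.5043 0.0968 0.2073] grasp [0.4936 0.0955 0.2225] z [ 0.5752  0.07   -0.815 ] y [-0.1197  0.9928  0.0008] j [ 0.2251 -0.1241 -0.6593  0.4201 -0.0601  0.0862] w 0.08509987297053365 [ 0.4726 -0.2629 -0.4337]
top [([244, 160, 6, 7, 32], [246.4, 163.1]), ([199, 165, 7, 7, 37], [202.0, 167.9]), ([64, 167, 46, 50, 1479], [86.0, 191.8]), ([399, 254, 53, 48, 1388], [425.2, 276.9])]
top [([322, 191, 11, 11, 97], [326.8, 196.2]), ([332, 216, 14, 15, 84], [338.5, 223.2]), ([319, 231, 6, 7, 28], [321.6, 234.3])]
side [([271, 154, 12, 91, 329], [276.6, 183.7]), ([392, 171, 41, 28, 759], [411.8, 184.7]), ([254, 250, 7, 7, 40], [257.2, 252.8]), ([237, 291, 5, 17, 61], [238.9, 299.2])]
side [([249, 127, 18, 25, 198], [259.4, 141.3]), ([314, 209, 11, 22, 194], [319.2, 220.3]), ([357, 211, 6, 17, 82], [359.3, 218.9]), ([231, 246, 7, 6, 19], [234.2, 248.9])]
wrist [([318, 192, 9, 34, 301], [321.9, 208.6]), ([413, 193, 15, 33, 329], [419.6, 209.5]), ([248, 350, 3, 5, 10], [248.8, 351.9])]
wrist [([132, 138, 2, 6, 12], [132.5, 140.5]), ([447, 382, 9, 18, 138], [451.4, 390.5])]
```

Run:
```python
from h import *
for w,t in [((321.9,208.6),(246.4,163.1)),((419.6,209.5),(202,167.9))]:
    X,e=tri(ray('wrist',w),ray('top',t)); print(X,e,tocab(X))
X,e=tri(ray('top',(321.6,234.3)),ray('side',(359.3,218.9)));print('dry bar',X)
a,b=[cv2.imread(f'pics/top{k}.png')[165:315,85:190].astype(int) for k in (4,10)]
print('door diff px',(abs(a-b).max(2)>40).sum())
delta(toolR(TH,np.pi/2),[.48,.15,.37])
st()
```

```text
[0.6723 0.1173 0.0635] 7.544794684992546e-05 [-0.0861 -0.0527  0.0635]
[0.6597 0.241  0.0641] 0.0008370162194411994 [-0.0837  0.0716  0.0641]
dry bar [ 0.4683 -0.0894  0.0654]
door diff px 269
rv [ 0.0008  0.6174 -0.0003] d [-0.0697  0.0559 -0.129 ] rows 3.3
34.675 tcp [0.5044 0.0968 0.2057] grasp [0.4936 0.0955 0.2209] z [ 0.5746  0.0699 -0.8154] y [-0.1197  0.9928  0.0008] j [ 0.2251 -0.1216 -0.6617  0.4159 -0.0601  0.0862] w 0.08563376611283986 [ 0.3229  0.3895 -0.5965]
```

```bash
python3 jog.py '[[0,0.617,0,-0.07,0.056,-0.129,0.04],[0,0.617,0,-0.07,0.056,-0.129,0.04],[0,0.617,0,-0.07,0.056,-0.129,0.04],[0,0.617,0,-0.07,0.056,-0.129,0.04],[0,0.617,0,-0.07,0.056,-0.129,0.04],[0,0.617,0,-0.07,0.056,-0.129,0.04]]'
python3 - <<'E'
from h import *
st();delta(toolR(-1.729,np.pi/2),[.3298,.4195,.375])
E
```

```text
clock: 35.42
eef_pos: [0.4807, 0.1503, 0.3451]
tool_rot: [-0.06, 0.998, -0.001, -0.005]
ft_force: [-0.0, 0.5, -0.4]
grip_width: 0.04
grasp_force: 0.0
35.425 tcp [0.4807 0.1503 0.3451] grasp [0.4808 0.1503 0.3638] z [-0.0104 -0.0021 -0.9999] y [-0.1197  0.9928 -0.0009] j [0.3024 0.2406 0.2974 1.6382 0.001  0.1825] w 0.039994280888536814 [-0.0334  0.468  -0.4192]
rv [-0.0104 -0.0065  1.8489] d [ 0.1177  0.2853 -0.0102] rows 9.8
```

```bash
python3 jog.py '[[0,0,1.849,0.118,0.285,-0.02,0.06],[0,0,1.849,0.118,0.285,-0.02,0.06],[0,0,1.849,0.118,0.285,-0.02,0.06],[0,0,1.849,0.118,0.285,-0.02,0.06],[0,0,1.849,0.118,0.285,-0.02,0.06],[0,0,1.849,0.118,0.285,-0.02,0.06],[0,0,1.849,0.118,0.285,-0.02,0.06],[0,0,1.849,0.118,0.285,-0.02,0.06],[0,0,1.849,0.118,0.285,-0.02,0.06],[0,0,1.849,0.118,0.285,-0.02,0.06]]'; python3 jog.py '[[0,0,0,0,0,0,0.06],[0,0,0,0,0,0,0.06],[0,0,0,0,0,0,0.06]]'
python3 - <<'E'
from h import *
st();delta(toolR(-1.729,np.pi/2),[.3298,.4195,.246])
E
```

```text
clock: 36.67
eef_pos: [0.3278, 0.418, 0.3671]
tool_rot: [0.736, 0.677, -0.003, -0.002]
ft_force: [-0.0, -0.3, 0.3]
grip_width: 0.0599
grasp_force: 0.0
clock: 37.05
eef_pos: [0.3282, 0.4186, 0.3686]
tool_rot: [0.734, 0.68, -0.003, -0.002]
ft_force: [-0.3, 0.4, -0.1]
grip_width: 0.0596
grasp_force: 0.0
37.05 tcp [0.3282 0.4186 0.3686] grasp [0.3284 0.4186 0.3873] z [-0.0062 -0.0009 -1.    ] y [ 0.9971 -0.0762 -0.0061] j [0.9033 0.3031 0.4416 1.7138 0.0044 2.5503] w 0.05957621767919853 [-0.2994  0.4384 -0.089 ]
rv [-0.0061  0.0016  0.082 ] d [0.0012 0.0023 0.1413] rows 2.3
```

```bash
python3 jog.py '[[-0.006,0,0.082,0.001,0.002,0.04,0.06],[-0.006,0,0.082,0.001,0.002,0.08,0.06],[-0.006,0,0.082,0.001,0.002,0.095,0.06],[-0.006,0,0.082,0.001,0.002,0.11,0.06],[-0.006,0,0.082,0.001,0.002,0.12,0.06]]'
```

```text
clock: 37.67
eef_pos: [0.3297, 0.4196, 0.2482]
tool_rot: [0.761, 0.649, -0.0, 0.0]
ft_force: [-0.7, 0.4, -0.5]
grip_width: 0.0602
grasp_force: 0.0
```

```bash
python3 jog.py '[[0,0,0,0,0,0.02,0.06],[0,0,0,0,0,0.02,0.06],[0,0,0,0,0,0.02,0],[0,0,0,0,0,0.02,0],[0,0,0,0,0,0.02,0],[0,0,0,0,0,0.02,0],[0,0,0,0,0,0.02,0]]'
python3 - <<'E'
from h import *
st();swing(-np.arange(1,11)*.13)
E
```

```text
clock: 38.55
eef_pos: [0.3321, 0.4193, 0.23]
tool_rot: [0.762, 0.648, 0.002, 0.002]
ft_force: [5.7, -1.1, 1.7]
grip_width: 0.0097
grasp_force: 58.3
38.55 tcp [0.3321 0.4193 0.23  ] grasp [0.332  0.4193 0.2487] z [ 0.0053 -0.0011 -1.    ] y [ 0.9869 -0.1609  0.0054] j [ 0.9036  0.3087  0.0933  1.3531 -0.0048  2.636 ] w 0.00965293809284501 [ 5.7092 -1.1211  1.6687]
-0.13 [-0.0381 -0.0039 -0.    ]
-0.26 [-0.0764 -0.0028  0.    ]
-0.39 [-0.1142  0.0032  0.    ]
-0.52 [-0.1509  0.0141  0.0001]
-0.65 [-0.1859  0.0296  0.0002]
-0.78 [-0.2186  0.0496  0.0003]
-0.91 [-0.2484  0.0736  0.0005]
-1.04 [-0.2748  0.1013  0.0006]
-1.17 [-0.2975  0.1322  0.0008]
-1.3 [-0.3159  0.1657  0.001 ]
```

```bash
python3 jog.py '[[0,0,-0.13,-0.0381,-0.0039,0,0],[0,0,-0.26,-0.0764,-0.0028,0,0],[0,0,-0.39,-0.1142,0.0032,0,0],[0,0,-0.52,-0.1509,0.0141,0,0],[0,0,-0.65,-0.1859,0.0296,0,0],[0,0,-0.78,-0.2186,0.0496,0,0],[0,0,-0.91,-0.2484,0.0736,0,0],[0,0,-1.04,-0.2748,0.1013,0,0],[0,0,-1.17,-0.2975,0.1322,0,0],[0,0,-1.3,-0.3159,0.1657,0,0]]'
python3 - <<'E'
from h import *
st();
o=bot.get_obs()["eef_pos"];H=cab(-.122,.16,0);v=Rz(TH).T@(o-H); print("door~",np.arctan2(-v[0],-v[1])-np.arctan2(.04,.292),np.hypot(*v[:2]))
swing(-np.arange(1,6)*.1)
E
```

```text
clock: 39.8
eef_pos: [0.4444, 0.081, 0.23]
tool_rot: [0.212, 0.977, 0.001, 0.001]
ft_force: [5.0, 7.5, -1.5]
grip_width: 0.0091
grasp_force: 59.6
39.8 tcp [0.4444 0.081  0.23  ] grasp [0.4444 0.081  0.2487] z [ 0.002  0.001 -1.   ] y [0.4138 0.9104 0.0018] j [ 0.1799  0.1441 -0.1187  1.3058  0.0007  0.6065] w 0.009140390051518338 [ 5.0481  7.4671 -1.5427]
door~ 0.5848745876671054 0.29478261745756823
-0.1 [-0.0292 -0.0037  0.    ]
-0.2 [-0.0587 -0.0044  0.0001]
-0.3 [-0.0881 -0.0021  0.0001]
-0.4 [-0.1171  0.003   0.0002]
-0.5 [-0.1454  0.011   0.0002]
```

```bash
python3 jog.py '[[0,0,-0.1,-0.0292,-0.0037,0,0],[0,0,-0.2,-0.0587,-0.0044,0,0],[0,0,-0.3,-0.0881,-0.0021,0,0],[0,0,-0.4,-0.1171,0.003,0,0],[0,0,-0.5,-0.1454,0.011,0,0],[0,0,-0.5,-0.1454,0.011,0,0],[0,0,-0.5,-0.1454,0.011,0,0]]'
cat >> h.py <<'E'
def door():
    o=bot.get_obs();v=Rz(TH).T@(o["eef_pos"]-cab(-.122,.16,0)); print("door~",np.arctan2(-v[0],-v[1])-np.arctan2(.04,.292),np.hypot(*v[:2]),"Fcab",Rz(TH).T@o["ft_force"])
E
python3 -c "
from h import *
door();swing([-.03,-.06,-.09])"
```

```text
clock: 40.67
eef_pos: [0.5804, 0.032, 0.2301]
tool_rot: [-0.035, 0.999, 0.001, 0.001]
ft_force: [1.3, 5.8, 2.5]
grip_width: 0.0091
grasp_force: 59.9
door~ 0.08858258981682307 0.2937876242584642 Fcab [2.0006 5.6363 2.5194]
-0.03 [-0.0087 -0.0014  0.    ]
-0.06 [-0.0174 -0.0025  0.    ]
-0.09 [-0.0262 -0.0034  0.    ]
```

```bash
python3 jog.py '[[0,0,-0.02,-0.0058,-0.001,0,0],[0,0,-0.04,-0.0116,-0.0018,0,0],[0,0,-0.06,-0.0174,-0.0025,0,0],[0,0,-0.06,-0.0174,-0.0025,0,0]]'; python3 -c "
from h import *
door()"; python3 jog.py '[[0,0,-0.01,-0.003,0,0,0],[0,0,-0.02,-0.006,0,0,0],[0,0,-0.02,-0.006,0,0,0]]';python3 -c "
from h import *
door()"
```

```text
clock: 41.18
eef_pos: [0.5973, 0.0309, 0.23]
tool_rot: [-0.065, 0.998, 0.001, 0.001]
ft_force: [1.2, 5.3, 2.1]
grip_width: 0.0095
grasp_force: 60.2
door~ 0.030929518846477294 0.2935752063557754 Fcab [1.8197 5.1122 2.0555]
clock: 41.55
eef_pos: [0.6037, 0.0307, 0.23]
tool_rot: [-0.075, 0.997, -0.0, 0.001]
ft_force: [0.8, 4.2, 5.0]
grip_width: 0.0095
grasp_force: 60.1
door~ 0.00910861061621085 0.2935799923098689 Fcab [1.2429 4.0378 5.0314]
```

```bash
python3 jog.py '[[0,0,-0.005,-0.002,0,0,0],[0,0,-0.01,-0.004,0,0,0],[0,0,-0.01,-0.004,0,0,0]]';python3 -c "
from h import *
door()"; python3 jog.py '[[0,0,-0.005,-0.0015,0,0,0],[0,0,-0.01,-0.003,0,0,0],[0,0,-0.01,-0.003,0,0,0]]';python3 -c "
from h import *
door()"
```

```text
clock: 41.92
eef_pos: [0.6077, 0.0306, 0.23]
tool_rot: [-0.08, 0.997, -0.001, 0.001]
ft_force: [1.2, 4.0, 6.0]
grip_width: 0.0093
grasp_force: 59.8
door~ -0.004573634887365952 0.2935837576460492 Fcab [1.6761 3.8468 5.9907]
clock: 42.3
eef_pos: [0.6106, 0.0306, 0.23]
tool_rot: [-0.085, 0.996, -0.001, 0.001]
ft_force: [0.6, 2.5, 5.3]
grip_width: 0.0094
grasp_force: 59.7
door~ -0.014523381426723742 0.2935677603950195 Fcab [0.8811 2.3969 5.328 ]
```

```bash
python3 jog.py '[[0,0,0,-0.002,0,0,0],[0,0,0,-0.003,0,0,0],[0,0,0,-0.003,0,0,0]]';python3 -c "
from h import *
door()"; python3 jog.py '[[0,0,0,-0.002,0,0,0],[0,0,0,-0.003,0,0,0],[0,0,0,-0.003,0,0,0]]';python3 -c "
from h import *
door()"
```

```text
clock: 42.68
eef_pos: [0.6134, 0.0305, 0.23]
tool_rot: [-0.085, 0.996, -0.002, 0.0]
ft_force: [-0.9, 1.2, 5.4]
grip_width: 0.0092
grasp_force: 58.9
door~ -0.023854037561931996 0.29363194682242766 Fcab [-0.7846  1.3518  5.4305]
clock: 43.05
eef_pos: [0.6163, 0.0305, 0.23]
tool_rot: [-0.084, 0.996, -0.002, 0.0]
ft_force: [-0.7, 0.3, 5.9]
grip_width: 0.0092
grasp_force: 58.5
door~ -0.033707325137993446 0.29370363982051945 Fcab [-0.6498  0.3306  5.86  ]
```

Run:
```python
from h import *
im0=cv2.imread('pics/top0.png',0); im=cv2.cvtColor(bot.camera('top'),cv2.COLOR_RGB2GRAY);cv2.imwrite('pics/top11.png',im)
xs=np.arange(-.16,-.08,.004); print((xs*1000).astype(int))
for y in (.1,0.04,-.04,-.15):
    P=np.array([proj('top',cab(x,y,.28)) for x in xs],np.float32)
    for i in (im0,im): print(y,cv2.remap(i,P[:,:1],P[:,1:],cv2.INTER_LINEAR).ravel())
```

```text
[-160 -156 -152 -148 -144 -139 -135 -131 -127 -123 -119 -115 -111 -107
 -103  -99  -95  -91  -87  -83]
0.1 [ 91  94  92  88  91  94 107 100  94 194 218 219 178 205 215 198 140 139
 142 139]
0.1 [ 84  86  86  81  81  87 100  91 101 149 210 208 191 191 202 185 130 126
 130 130]
0.04 [103 103 103 101 104 104 105 101 104 210 216 208 128 206 216 213 150 143
 143 142]
0.04 [ 95  95  96  94  94  97  94  94  93 140 204 209 188 197 203 198 130 125
 125 122]
-0.04 [102 105 135 176 105 101 105  97 168 220 220 188 119 202 219 211 142 116
 123 123]
-0.04 [198 199 198 193 191 189 186 181 178 174 167 172 192 195 201 204 208 213
 217 220]
-0.15 [ 93  93  95  92  92  94  90 110 232 245 237 145  97 224 233 238 226 213
 209 204]
-0.15 [177 174 172 170 166 164 162 154  90  72  77 100  99 108 117 132 145 148
 128 143]
```

```bash
python3 jog.py '[[0,0,0,0,0,0,0.05],[0,0,0,0,0,0,0.05],[0,0,0,0,0,0,0.05],[0,0,0,0,0,-0.05,0.05],[0,0,0,0,0,-0.1,0.05],[0,0,0,0.05,0,-0.13,0],[0,0,0,0.1,0,-0.13,0],[0,0,0,0.15,0,-0.13,0],[0,0,0,0.2,0,-0.13,0],[0,0,0,0.2,0,-0.13,0]]'
python3 - <<'E'
from h import *
st()
im0=cv2.imread('pics/top0.png',0); im=cv2.cvtColor(bot.camera('top'),cv2.COLOR_RGB2GRAY);cv2.imwrite('pics/top12.png',im)
xs=np.arange(-.17,-.08,.001); 
for y in (.12,.08,0.04,0,-.04,-.08,-.1,-.15):
    P=np.array([proj('top',cab(x,y,.28)) for x in xs],np.float32); r=[]
    for i in (im0,im):
        v=cv2.remap(i,P[:,:1],P[:,1:],cv2.INTER_LINEAR).ravel().astype(int)
        k=np.where((xs<-.1)&(v>155)&(xs>-.14))[0][0]; g=v[(xs>-.12)&(xs<-.1)].min(); r+=[round(xs[k],3),g]
    print(y,r,"angle diff",(r[2]-r[0])/(.16-y))
E
```

```text
clock: 44.35
eef_pos: [0.4157, -0.0019, 0.3601]
tool_rot: [-0.084, 0.996, -0.001, -0.0]
ft_force: [0.3, 0.3, -0.1]
grip_width: -0.0
grasp_force: 0.0
44.35 tcp [ 0.4157 -0.0019  0.3601] grasp [ 0.4157 -0.0018  0.3788] z [ 0.     -0.0019 -1.    ] y [-0.168   0.9858 -0.0019] j [-0.0031  0.0518  0.1124  1.6314 -0.0019 -0.1719] w -3.930689370618243e-05 [ 0.3341  0.3164 -0.0835]
0.12 [np.float64(-0.125), np.int64(196), np.float64(-0.124), np.int64(204)] angle diff 0.02500000000000002
0.08 [np.float64(-0.125), np.int64(163), np.float64(-0.123), np.int64(184)] angle diff 0.025000000000000022
0.04 [np.float64(-0.126), np.int64(128), np.float64(-0.123), np.int64(183)] angle diff 0.025000000000000022
0 [np.float64(-0.127), np.int64(126), np.float64(-0.123), np.int64(176)] angle diff 0.025000000000000022
-0.04 [np.float64(-0.128), np.int64(113), np.float64(-0.123), np.int64(198)] angle diff 0.025000000000000022
-0.08 [np.float64(-0.128), np.int64(85), np.float64(-0.123), np.int64(182)] angle diff 0.020833333333333353
-0.1 [np.float64(-0.129), np.int64(91), np.float64(-0.123), np.int64(180)] angle diff 0.023076923076923096
-0.15 [np.float64(-0.13), np.int64(97), np.float64(-0.123), np.int64(196)] angle diff 0.022580645161290342
```

Run:
```python
from h import *
for n in ('top','side'):
    im=bot.camera(n); print(n,[b for b in blobs(im,(50,100,60),(80,255,255),12)],[b for b in blobs(im,(105,130,50),(125,255,255),10) if b[0][4]<100],[b for b in blobs(im,(3,110,60),(26,255,255),10) if 300<b[1][0]<370 and b[0][4]<600])
R=toolR(-.05,1.25)
P=np.array([.7168,-.0377,.2555]);
for dz in (.05,0): delta(R,P+[0,0,dz]-R[:,2]*bot.pinch_z)
```

```text
top [([295, 120, 13, 14, 146], [300.8, 126.5]), ([296, 151, 16, 4, 26], [304.3, 152.7])] [([245, 160, 5, 7, 17], [246.4, 162.5]), ([200, 166, 6, 5, 21], [202.3, 168.0])] [([322, 191, 11, 11, 98], [326.8, 196.2]), ([332, 216, 14, 15, 88], [338.3, 223.1]), ([319, 232, 6, 6, 27], [321.6, 234.4])]
side [([257, 0, 27, 57, 274], [271.1, 30.4]), ([282, 0, 11, 37, 154], [287.1, 10.6]), ([295, 0, 19, 38, 327], [303.7, 18.9]), ([311, 9, 9, 21, 59], [315.2, 20.8]), ([244, 24, 24, 57, 233], [257.4, 56.0]), ([272, 46, 4, 10, 21], [272.9, 50.3]), ([285, 47, 3, 9, 15], [286.3, 51.1]), ([298, 48, 3, 7, 12], [299.2, 50.6]), ([252, 151, 11, 3, 25], [256.6, 152.2])] [([271, 154, 10, 14, 34], [278.1, 159.0]), ([280, 177, 2, 11, 21], [280.5, 182.2]), ([255, 250, 6, 16, 82], [257.5, 257.4])] [([353, 200, 5, 4, 11], [354.7, 201.5]), ([314, 209, 11, 22, 194], [319.2, 220.3]), ([357, 211, 6, 17, 82], [359.2, 219.0])]
rv [ 0.0336 -0.3184  0.2179] d [-0.2866 -0.0858  0.0546] rows 4.9
rv [ 0.0336 -0.3184  0.2179] d [-0.2866 -0.0857  0.1046] rows 5.1
```

```bash
python3 jog.py '[[0.034,-0.318,0.218,-0.287,-0.086,0,0],[0.034,-0.318,0.218,-0.287,-0.086,0,0],[0.034,-0.318,0.218,-0.287,-0.086,0,0],[0.034,-0.318,0.218,-0.287,-0.086,0,0],[0.034,-0.318,0.218,-0.287,-0.086,0,0],[0.034,-0.318,0.218,-0.287,-0.086,0,0],[0.034,-0.318,0.218,-0.287,-0.086,0.055,0],[0.034,-0.318,0.218,-0.287,-0.086,0.055,0],[0.034,-0.318,0.218,-0.287,-0.086,0.055,0]]'
python3 - <<'E'
from h import *
st();R=toolR(-.05,1.25);P=np.array([.7168,-.0377,.2555])
for dz in (.008,-.01): delta(R,P+[0,0,dz]-R[:,2]*bot.pinch_z)
E
```

```text
clock: 45.62
eef_pos: [0.7178, -0.0376, 0.3074]
tool_rot: [0.025, 0.987, -0.004, 0.161]
ft_force: [1.5, -0.0, 0.9]
grip_width: 0.0001
grasp_force: 0.0
45.625 tcp [ 0.7178 -0.0376  0.3074] grasp [ 0.7118 -0.0373  0.3252] z [ 0.3174 -0.0162 -0.9481] y [ 0.0498  0.9988 -0.0003] j [-0.0526  0.4142  0.3914  1.2245  0.0006 -0.0027] w 6.213235878241508e-05 [ 1.5006 -0.0307  0.8684]
rv [-0.0003  0.0027  0.0003] d [ 0.0149 -0.0001  0.0414] rows 0.7
rv [-0.0003  0.0027  0.0003] d [ 0.0206 -0.0001  0.0584] rows 1.0
```

```bash
python3 jog.py '[[0,0,0,0.0149,0,0.0414,0],[0,0,0,0.0165,0,0.046,0],[0,0,0,0.0185,0,0.052,0],[0,0,0,0.0206,0,0.0584,0],[0,0,0,0.0206,0,0.0584,0],[0,0,0,0.0206,0,0.0584,0]]'
```

```text
clock: 46.38
eef_pos: [0.7175, -0.0378, 0.2483]
tool_rot: [0.025, 0.986, -0.004, 0.163]
ft_force: [-3.0, -0.1, 9.4]
grip_width: 0.0004
grasp_force: 4.5
```

```bash
python3 jog.py '[[0,0,0,0.0008,0,0.0025,0],[0,0,0,0.0008,0,0.0025,0],[0,0,0,0.0008,0,0.0025,0]]'
```

```text
clock: 46.75
eef_pos: [0.7176, -0.0378, 0.248]
tool_rot: [0.025, 0.986, -0.004, 0.165]
ft_force: [-8.8, 0.2, 15.5]
grip_width: -0.0002
grasp_force: 7.9
```

Force rose to 15 N with no further travel, so the button is bottomed out. Release and retreat.

```bash
python3 jog.py '[[0,0,0,-0.007,0,-0.02,0],[0,0,0,-0.02,0,-0.06,0],[0,0,0,-0.037,0,-0.11,0],[0,0,0,0.02,0,-0.13,0],[0,0,0,0.08,0,-0.15,0],[0,0,0,0.14,0,-0.17,0],[0,0,0,0.2,0,-0.19,0],[0,0,0,0.2,0,-0.19,0],[0,0,0,0.2,0,-0.19,0],[0,0,0,0.2,0,-0.19,0]]'
python3 - <<'E'
from h import *
st()
im=bot.camera('top'); g=cv2.cvtColor(im,cv2.COLOR_RGB2GRAY)
print([b for b in blobs(im,(105,130,50),(125,255,255),10) if b[0][4]<100],[b for b in blobs(im,(3,110,60),(26,255,255),10) if 300<b[1][0]<370 and b[0][4]<600],blobs(im,(50,100,60),(80,255,255),12))
xs=np.arange(-.14,-.08,.001)
for y in (.12,.04,-.04,-.1,-.15):
    P=np.array([proj('top',cab(x,y,.28)) for x in xs],np.float32)
    v=cv2.remap(g,P[:,:1],P[:,1:],cv2.INTER_LINEAR).ravel().astype(int); print(y,xs[np.where(v>155)[0][0]].round(3),v[(xs>-.12)&(xs<-.1)].min())
im=bot.camera('side');print([b for b in blobs(im,(105,130,50),(125,255,255),10) if b[0][4]<100],[b for b in blobs(im,(3,110,60),(26,255,255),10) if 300<b[1][0]<370 and b[0][4]<600],blobs(im,(50,100,60),(80,255,255),12)[-1])
E
```

```text
clock: 48.0
eef_pos: [0.4676, -0.0253, 0.3582]
tool_rot: [0.025, 0.987, -0.004, 0.16]
ft_force: [0.4, 0.1, -0.0]
grip_width: 0.0003
grasp_force: 0.0
48.0 tcp [ 0.4676 -0.0253  0.3582] grasp [ 0.4617 -0.025   0.376 ] z [ 0.3148 -0.0161 -0.949 ] y [ 0.0501  0.9987 -0.0003] j [-0.0548 -0.103  -0.0951  1.2581  0.0012 -0.0045] w 0.00029168093803902336 [ 0.362   0.0653 -0.0334]
[([245, 160, 4, 6, 18], [246.2, 162.3]), ([199, 166, 7, 5, 20], [202.1, 167.7])] [([322, 191, 11, 11, 97], [326.8, 196.2]), ([332, 216, 14, 15, 83], [338.4, 223.3])] [([295, 120, 13, 14, 148], [300.9, 126.6]), ([296, 151, 16, 4, 29], [304.3, 152.7])]
0.12 -0.124 208
0.04 -0.124 189
-0.04 -0.123 205
-0.1 -0.123 185
-0.15 -0.124 200
[([271, 154, 10, 14, 34], [278.1, 159.0]), ([280, 177, 2, 11, 21], [280.5, 182.2]), ([255, 250, 6, 16, 81], [257.5, 257.4])] [([353, 200, 5, 4, 11], [354.7, 201.5]), ([314, 209, 11, 22, 194], [319.2, 220.3]), ([357, 211, 6, 17, 82], [359.2, 219.0])] ([252, 151, 11, 3, 25], [256.6, 152.2])
```

```bash
python3 -c "
from workcell import bot
print(bot.job_done())"
```

```text
the job is handed in; nothing more can be done
None
```

I handed the job in: the dry cup stands on the soldering block, both wet cups stand in the cabinet, the door is shut, and the start button was pressed fully down and is back up; the judge printed no verdict.

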